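# Find the flywheel's heavy side and hold it down

### The job

The polishing spindle's steel flywheel sits in the stiff bearings of the small balancing stand, and one side of it is heavier although nothing shows. Turn it to and fro by hand until you can feel which side is heavy, then turn that side straight down and finish while still gripping the wheel there, at rest; do not let go. Leave the other things on the bench where they are.

Things in the scene. Friction and masses are not known exactly. Their poses are not given: they have to be found in the camera images.
- stand: Fixed balancing stand: dark steel base plate 150 (x) x 130 (y) x 14 mm and two aluminium bearing posts, 30 mm wide (x), 12 mm thick, centred 45 mm either side of the middle along y, rounded tops 129 mm above the bench. Origin on the bench under the centre of the base, z up. A level axle along the stand's y, 115 mm above the origin, carries the flywheel between the posts.
- wheel_center (a point): Centre of the flywheel, on its axle, 115 mm above the bench (fixed in the stand; does not turn with the wheel). The flywheel is a plain steel disc of 70 mm radius and 24 mm width with flat faces, top of its rim 185 mm above the bench; the upper rim can be pinched across the width from above. Its heavy side cannot be seen, differs each time and is at least 40 degrees away from down at the start.
- wheel (a joint): Flywheel angle about the stand's y (rad, endless); grows as its top moves to the stand's +x. 0: the brass index screw (30 mm off the axle) is up; the screw does not mark the heavy side. Unbalance: 0.55 to 0.75 kg at 42 mm from the axle, at most 0.23 to 0.31 N m. Bearings rub with 0.36 N m either way, so the wheel stays where left: it turns harder as the heavy side rises, easier as it sinks.
- scale: Bystander: black pocket scale 130 x 80 x 19 mm lying flat on the bench beside the stand; origin under its centre.
- awl: Bystander: awl with wooden handle, 125 mm long along its x axis, 18 mm high, lying on the bench; origin at the handle's end, 9 mm above the bench.
- findings: Bystander: open clear plastic compartment box 120 x 80 x 25 mm beyond the stand; origin under its centre.
- jar: Bystander: glass jar, 52 mm diameter, 65 mm high, standing beside the stand; origin under its centre.
Things that resemble listed ones, but are neither listed nor needed, are in the scene too. What is meant by the stand is not green or white, and is the smaller of those in its own colour.

How it is judged:
By the outcome, as a careful person would: the job done as asked, in the order asked, and still so for the second after the job is handed in, while the arm keeps its last pose, push and grip.
It also fails if it takes over 72 s, if anything falls off the work surface, if the arm or the gripper's body presses on something with over 40 N, if the wrist force passes 120 N, or if a joint passes its speed limit or range.

### The arm

A 6-joint arm with a two-finger parallel gripper is mounted at the origin on the work surface. World frame = base frame: x ahead of the robot, y to its left, z up, the work surface at z = 0. Lengths are in mm, angles in rad, forces in N, time in s.
With the tool pointing down it reaches from about 325 to 775 mm from the base axis. Payload 5.5 kg.
Tool frame: the origin (TCP) lies at the very end of the fingers, on their centre line; the grasp point (between the pads) lies 19 mm behind it; x points along the fingers, y is the direction in which the jaws open and shut, and the axes are right-handed (so a half turn about x gives the same grasp; the last joint's range is limited). The gripper opens to 88 mm and grips with 3 to 60 N. Pads are 20 mm wide; open, the fingers measure 115 mm over their backs; the gripper's body (75 mm by 178 mm) begins 61 mm behind the grasp point.
Start: joints at [-1.243, 0.091, 1.231, -0, 1.82, -0.057], TCP at [225.225, -556.139, 222.631] pointing down, gripper open.
Joint ranges: [-2.87, 2.87], [-0.86, 2.18], [0.17, 2.46], [-1.51, 4.65], [0.06, 2.69], [-2.65, 2.65]. Speed limits (rad/s): [2.57, 2.57, 3.01, 3.14, 3.14, 3.14].

### API

Orientations are given as a rotation vector (axis times angle).
In Python, from plant import get_obs, camera, hand_in gives the robot as it stands.
- The arm moves only by the tool apply_moves, never from a script. Its argument "commands" is a list of rows, each a list of 7 numbers: the shift along the tool's x, y, z in cm, then the turn, a rotation vector about the tool's x, y, z in rad, then the closure, from -1 (fully open) to 1 (shut), so that 0 is half open. In form: [[tx, ty, tz, wx, wy, wz, hand], ...]. A call has 1 to 20 rows; each row shifts and turns the pose as measured when the row begins, along the tool's axes as they then stand; what a row does not reach is not made up. A row lasts 1/10 s, in which the tool goes at most 50 mm and 8.59 degrees, less where a joint would pass 70% of its speed; a pose out of reach is approached as far as the arm can. A call is refused whole if a number of a shift passes 5 or a number of a turn 0.15, either way. A call with a gripper value outside its range is refused whole. The fingers move at their own pace and stop on an object; the grip force is fixed at half the most. Time passes only in rows, so rows that do not move let the fingers close. It gives the time, the measured TCP pose, the force and the opening at its end, in the units of the state.
- get_obs(): the state, without advancing time (a new reading comes with each control period).
- camera(name): name is "side" or "top" or "wrist"; returns a dict with "pixels" (384x512x3 uint8, red, green, blue), "fx", "fy", "cx", "cy" (pixels), "R" (3x3) and "t" (3): a world point X has camera coordinates R X + t. Camera axes: x right, y down, z forward; pixel columns grow to the right and rows downward; lengths in mm; the calibration is good to about 2 mm. The wrist camera is an equidistant fisheye: a pixel r from the principal point sees the ray r / f radians off the axis. A picture is of the moment at which its call begins. There is no depth.
- hand_in(): hands the job in, once; it reports no verdict.
The state is a dict: "time_s": time; "joint_pos": joint angles; "qvel": joint speeds; "joint_torque": joint torques, N m; "ee_pos": TCP position; "ee_rot": TCP orientation; "ft_force": force on the tool from outside, world axes, zero at the start; "torque": the same for the moment, N m; "width": finger opening in mm.
Only numpy, scipy, OpenCV 4.12 (cv2) and the standard library are available. Lean on these libraries where they do the work, as an engineer would, in place of code of your own. Each camera call takes 0.05 s, during which the arm holds its last target. There are 200 camera calls.

## Working session

There is one attempt and no reset: what is moved stays moved. The work goes in short steps, Python scripts to look and compute and a tool call to move; the robot and the scene stay as the last step left them, time stands still between calls to the robot, and variables do not carry over. Pictures are saved under pics/ and viewed, about 8 in all and at most 12, crops included, and the job is handed in when it is done.

Besides the shell and the picture viewer there is one more tool, called after "Request:" by a JSON object that holds its "method" and its "body". apply_moves: Moves the arm, as the interface text tells. Its arguments: {"type":"object","properties":{"commands":{"type":"array"}},"required":["commands"]}

```bash
mkdir -p pics; ls; python3 - <<'E'
from plant import get_obs, camera
import cv2, numpy as np, pickle
o=get_obs(); print({k:np.round(v,3) for k,v in o.items()})
ims=[]
for n in ("side","top"):
    c=camera(n); pickle.dump(c,open(f"pics/{n}0.pkl","wb"))
    cv2.imwrite(f"pics/{n}0.png",cv2.resize(c["pixels"][:,:,::-1],(800,600)))
    print(n,c["fx"],c["cx"],c["cy"],np.round(c["R"],3).tolist(),np.round(c["t"],1))
E
```

```text
pics
{'time_s': np.float64(0.0), 'joint_pos': array([-1.243,  0.092,  1.232, -0.   ,  1.82 , -0.057]), 'qvel': array([-0.001,  0.002, -0.001, -0.001,  0.002,  0.   ]), 'joint_torque': array([-0.0000e+00, -4.4646e+01, -4.0644e+01,  7.0000e-02,  3.0000e-02,
       -0.0000e+00]), 'ee_pos': array([ 225.112, -555.846,  221.508]), 'ee_rot': array([ 2.011,  0.394, -2.012]), 'ft_force': array([-0.613, -0.034, -0.485]), 'torque': array([-0.038,  0.006,  0.003]), 'width': np.float64(88.009)}
side 409.7828236760418 258.5571019786914 188.30417586585492 [[0.999, -0.036, 0.018], [-0.009, -0.638, -0.77], [0.04, 0.769, -0.638]] [-502.    87.3 1047.2]
top 494.7831082151937 255.10605815306405 195.36048342511322 [[-0.033, -0.999, -0.005], [-0.976, 0.033, -0.213], [0.213, -0.002, -0.977]] [  31.6  506.1 1174.5]
```

View pics/side0.png

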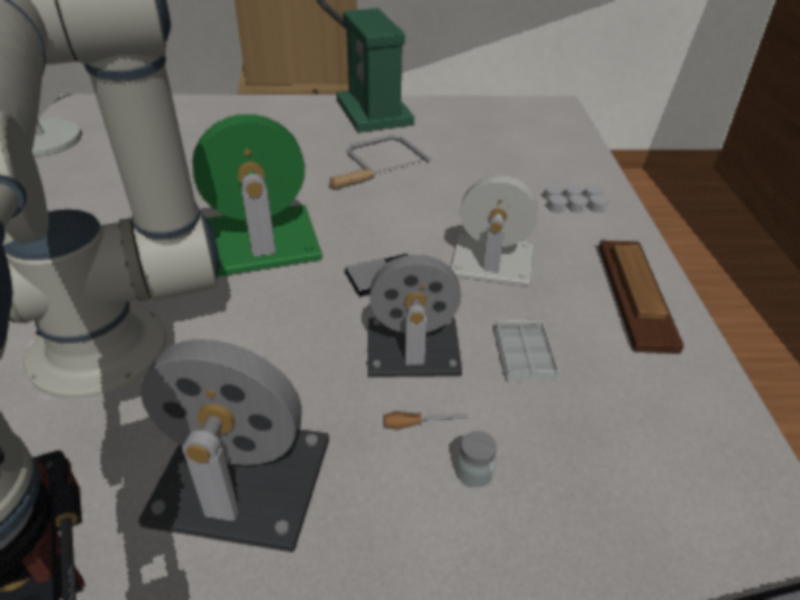

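View pics/top0.png

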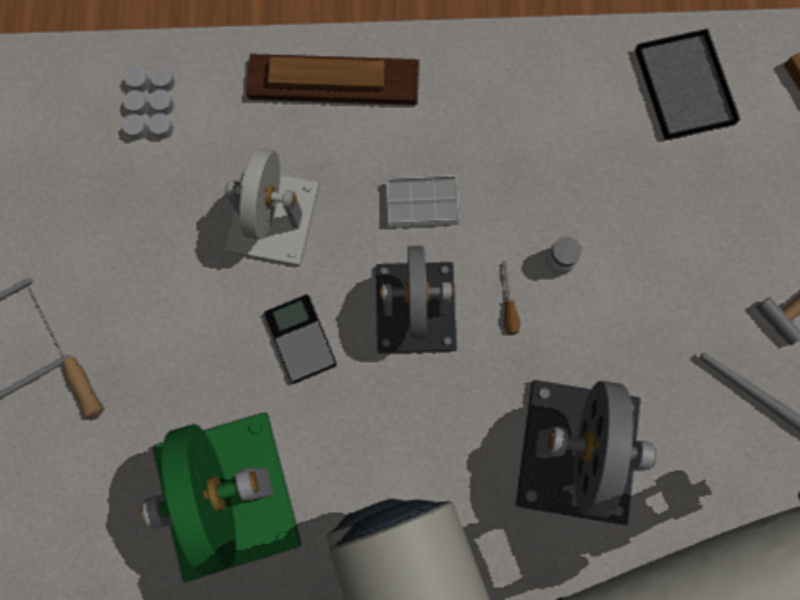

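Candidates for the stand, in 800x600 pixels:

| Candidate | Side view | Top view | Verdict |
|---|---|---|---|
| Green | (250,190) | (215,490) | Wrong colour |
| White | (497,225) | (270,205) | Wrong colour |
| Large dark | (220,430) | (590,450) | Larger of the dark pair |
| Small dark | (415,310) | (417,300) | Chosen |

The scale, awl, jar and box lie around the small dark stand, which fits the description. Next I measure it.

```bash
cat > h.py <<'E'
import numpy as np, cv2
def ray(c,u,v):
    R=np.array(c["R"]);t=np.array(c["t"])
    d=R.T@np.array([(u-c["cx"])/c["fx"],(v-c["cy"])/c["fy"],1.]); return -R.T@t, d/np.linalg.norm(d)
def onz(c,u,v,z):
    o,d=ray(c,u,v); return o+d*(z-o[2])/d[2]
def tri(a,ua,b,ub):
    o1,d1=ray(a,*ua);o2,d2=ray(b,*ub)
    s=np.linalg.lstsq(np.c_[d1,-d2],o2-o1,rcond=None)[0]
    p,q=o1+s[0]*d1,o2+s[1]*d2; return (p+q)/2,np.linalg.norm(p-q)
def proj(c,X):
    p=np.array(c["R"])@X+np.array(c["t"]); return np.array([c["fx"]*p[0]/p[2]+c["cx"],c["fy"]*p[1]/p[2]+c["cy"]])
E
python3 - <<'E'
from h import *; import pickle
T=pickle.load(open("pics/top0.pkl","rb"));S=pickle.load(open("pics/side0.pkl","rb"))
def mask(c,x0,y0,x1,y1):
    g=c["pixels"].max(2); m=np.zeros_like(g); m[y0:y1,x0:x1]=(g[y0:y1,x0:x1]<62)*255; return m
# base plate dark, top view
m=mask(T,232,160,300,232)
n,l,st,ce=cv2.connectedComponentsWithStats(m); print(st[1:][st[1:,4]>60])
# brass pixels
for nm,c,b in(("S",S,(235,160,300,240)),("T",T,(235,155,300,235))):
    x0,y0,x1,y1=b;p=c["pixels"].astype(int);k=((p[:,:,0]-p[:,:,2])>35).astype(np.uint8);q=np.zeros_like(k);q[y0:y1,x0:x1]=k[y0:y1,x0:x1]
    n,l,st,ce=cv2.connectedComponentsWithStats(q);print(nm,[(np.round(ce[i],1).tolist(),int(st[i,4])) for i in range(1,n)])
a=cv2.resize(T["pixels"][150:240,225:305],(400,450),interpolation=cv2.INTER_CUBIC)
b=cv2.resize(S["pixels"][155:245,225:305],(400,450),interpolation=cv2.INTER_CUBIC)
cv2.imwrite("pics/crop.png",np.hstack([a,b])[:,:,::-1])
E
```

```text
[[ 239  168   53   59 2245]]
S [([270.0, 182.8], 4), ([265.2, 190.8], 66), ([266.2, 203.1], 39)]
T [([273.5, 185.0], 20), ([260.0, 185.0], 7), ([289.0, 185.0], 5), ([243.7, 186.3], 3), ([260.0, 190.0], 1)]
```

View pics/crop.png

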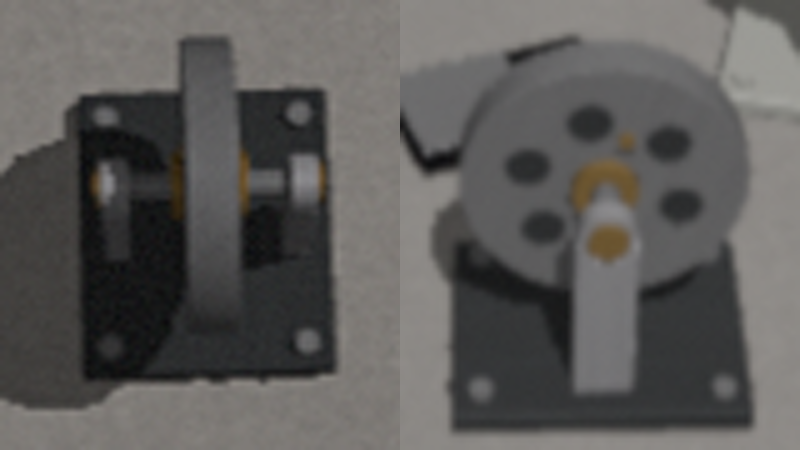

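The crop shows the small dark stand, with an index screw at (627,140). The wheel's grey disc runs along x and its axle along y. Next I compute the pose from the plate corners and the brass end cap.

```bash
python3 - <<'E'
from h import *; import pickle
T=pickle.load(open("pics/top0.pkl","rb"));S=pickle.load(open("pics/side0.pkl","rb"))
ct=lambda x,y:(225+x/5-.4,150+y/5-.4); cs=lambda x,y:(225+x/5-.4,155+y/5-.4)
P=np.array([onz(T,*ct(*p),14) for p in((79,95),(325,91),(335,371),(85,378))])
print(P.round(1).tolist(),"c",P.mean(0).round(1),"sides",np.linalg.norm(np.diff(P,axis=0),axis=1).round(1))
for i,j in((0,1),(3,2)): d=P[i]-P[j];print("y yaw",np.degrees(np.arctan2(-d[0],d[1])))
for i,j in((1,2),(0,3)): d=P[i]-P[j];print("x yaw",np.degrees(np.arctan2(d[1],d[0])))
print("cap",tri(T,(289.3,185.3),S,(266.2,203.1)))
# screw/hub in side : axle 
print("far,near bolts",tri(T,ct(308,341),S,cs(481,390)), tri(T,ct(298,113),S,cs(724,387)))
# wheel rim ends, far end of wheel at axle height etc.
for p in((180,38),(229,38)): print("far rim",onz(T,*ct(*p),115+35).round(1))
# wheel top-of-rim height: tri of far outline side-top
c=P.mean(0); 
for dx,dy,z in((0,0,185),(0,12,185),(0,-12,185),(0,0,115)):
    X=np.array([c[0]+dx,c[1]+dy,z]); print(z,"T",((proj(T,X)-[225,150]+.4)*5).round(),"S",((proj(S,X)-[225,155]+.4)*5).round())
E
```

```text
[[588.2, 50.5, 14.0], [586.0, -77.4, 14.0], [438.9, -75.4, 14.0], [439.5, 51.4, 14.0]] c [513.2 -12.7  14. ] sides [127.9 147.2 126.8]
y yaw -0.9907215985181645
y yaw -0.30325772901444514
x yaw -0.7593075500511719
x yaw -0.3462710336521769
cap (array([515.00043517, -66.61186762, 118.12863056]), np.float64(0.7431457411041499))
far,near bolts (array([553.05797455, -72.27779176,  17.29027467]), np.float64(195.81687347407976)) (array([670.86228546, -78.73218932,  21.328983  ]), np.float64(191.97331912906824))
far rim [576.5  -0.8 150. ]
far rim [575.7 -23.6 150. ]
185 T [212. 151.] S [202.  56.]
185 T [185. 152.] S [200.  40.]
185 T [239. 150.] S [203.  71.]
115 T [209. 187.] S [198. 173.]
```

The centre is about (513.5, -12.7) with a yaw of about -0.6°. The cap triangulates at z≈118 against an expected ~115, and the rim-top outline matches 185. I'll write a small row planner and approach high.

```bash
cat >> h.py <<'E'
from scipy.spatial.transform import Rotation as Ro
C=np.array([513.5,-12.7,115.]); YAW=np.radians(-0.6)
def down(th=0.,sgn=1):  # tool radial to wheel, th grows as top moves to +x; y tool = sgn*stand y
    ys=np.array([-np.sin(YAW),np.cos(YAW),0]); xs=np.array([np.cos(YAW),np.sin(YAW),0])
    x=-(np.cos(th)*np.array([0,0,1.])+np.sin(th)*xs); y=sgn*ys
    return Ro.from_matrix(np.c_[x,y,np.cross(x,y)])
def at(th,rad): # TCP at radius rad from the axle
    xs=np.array([np.cos(YAW),np.sin(YAW),0]); return C+rad*(np.cos(th)*np.array([0,0,1.])+np.sin(th)*xs)
def rows(p,r,goals,step=48,wst=.145,hand=-1):
    out=[]
    for gp,gr in goals:
        n=max(1,int(np.ceil(max(np.linalg.norm(gp-p)/step,(r.inv()*gr).magnitude()/wst))))
        for i in range(n):
            k=n-i; np_=p+(gp-p)/k; d=(r.inv()*gr).as_rotvec()/k
            s=np.round(r.inv().apply(np_-p)/10,2); w=np.round(d,3)
            out.append([*s.tolist(),*w.tolist(),hand]); p=p+r.apply(s*10); r=r*Ro.from_rotvec(w)
    return out
E
python3 - <<'E'
from h import *; from plant import get_obs
import pickle
T=pickle.load(open("pics/top0.pkl","rb")); print("big wheel",onz(T,600/1.5625,450/1.5625,200))
o=get_obs();p=o["ee_pos"];r=Ro.from_rotvec(o["ee_rot"]);print(r.as_matrix().round(3).tolist())
for s in(1,-1): print(s,(r.inv()*down(0,s)).as_rotvec())
s=min((1,-1),key=lambda s:(r.inv()*down(0,s)).magnitude());print(s)
for x in rows(p,r,[(p+[0,0,130],r),(at(0,230),down(0,s))]):print(x)
E
```

```text
big wheel [ 267.45573568 -248.30202618  200.        ]
[[-0.001, 0.375, -0.927], [0.002, -0.927, -0.375], [-1.0, -0.002, -0.0]]
1 [-2.74636001e+00 -2.36113388e-03  4.03964372e-04]
-1 [3.95231652e-01 2.90342117e-04 1.69702245e-03]
-1
[-4.33, -0.01, -0.0, 0.0, 0.0, 0.0, -1]
[-4.33, -0.01, -0.0, 0.0, 0.0, 0.0, -1]
[-4.34, -0.0, -0.0, 0.0, 0.0, 0.0, -1]
[0.06, -3.04, -3.62, 0.03, 0.0, 0.0, -1]
[0.06, -3.15, -3.53, 0.03, 0.0, 0.0, -1]
[0.06, -3.25, -3.44, 0.03, 0.0, 0.0, -1]
[0.06, -3.35, -3.34, 0.031, 0.0, 0.0, -1]
[0.05, -3.46, -3.23, 0.03, 0.0, 0.0, -1]
[0.06, -3.55, -3.13, 0.031, 0.0, 0.0, -1]
[0.05, -3.65, -3.01, 0.03, 0.0, 0.0, -1]
[0.06, -3.73, -2.9, 0.031, 0.0, 0.0, -1]
[0.05, -3.82, -2.79, 0.03, 0.0, 0.0, -1]
[0.06, -3.91, -2.67, 0.031, 0.0, 0.0, -1]
[0.05, -3.99, -2.55, 0.03, 0.0, 0.001, -1]
[0.05, -4.06, -2.43, 0.031, 0.0, 0.0, -1]
[0.06, -4.13, -2.3, 0.03, 0.001, 0.001, -1]
```

Request:
{"method": "apply_moves", "body": {"commands": [[-4.3,0,0,0,0,0,-1],[-4.3,0,0,0,0,0,-1],[-4.3,0,0,0,0,0,-1],[0,-3.0,-3.6,0.03,0,0,-1],[0,-3.1,-3.5,0.03,0,0,-1],[0,-3.2,-3.4,0.03,0,0,-1],[0,-3.3,-3.3,0.03,0,0,-1],[0,-3.5,-3.2,0.03,0,0,-1],[0,-3.6,-3.1,0.03,0,0,-1],[0,-3.6,-3.0,0.03,0,0,-1],[0,-3.7,-2.9,0.03,0,0,-1],[0,-3.8,-2.8,0.03,0,0,-1],[0,-3.9,-2.7,0.03,0,0,-1],[0,-4.0,-2.5,0.03,0,0,-1],[0,-4.0,-2.4,0.03,0,0,-1],[0,-4.0,-2.3,0.03,0,0,-1],[0,0,0,0,0,0,-1]]}}

```text
time_s: 1.8
ee_pos: [524.7, -0.3, 347.6]
ee_rot: [-2.184, 0.007, 2.211]
ft_force: [-0.2, -0.8, -0.1]
width: 88.0
```

```bash
python3 - <<'E'
from h import *; from plant import get_obs,camera
import pickle
o=get_obs();p=o["ee_pos"];r=Ro.from_rotvec(o["ee_rot"]);print(p.round(1),o["time_s"],o["joint_pos"].round(3),o["ft_force"].round(2))
for x in rows(p,r,[(at(0,130),down(0,-1))]):print(x)
c=camera("wrist");pickle.dump(c,open("pics/w1.pkl","wb"));print(c["fx"],c["cx"],c["cy"],np.round(c["R"],3).tolist(),(-np.array(c["R"]).T@c["t"]).round(1))
cv2.imwrite("pics/w1.png",c["pixels"][:,:,::-1])
E
```

```text
[ 5.247e+02 -3.000e-01  3.476e+02] 1.8 [-0.079 -0.037  1.137  0.022  2.055  1.53 ] [-0.21 -0.81 -0.06]
[3.41, 0.49, 0.32, -0.006, 0.004, 0.007, -1]
[3.42, 0.47, 0.34, -0.005, 0.004, 0.007, -1]
[3.42, 0.45, 0.35, -0.006, 0.004, 0.007, -1]
297.3186396354542 254.26052721086103 187.92563717437505 [[-0.026, -0.999, -0.019], [-0.959, 0.02, 0.284], [-0.283, 0.025, -0.959]] [602.   -6.6 508.9]
```

View pics/w1.png

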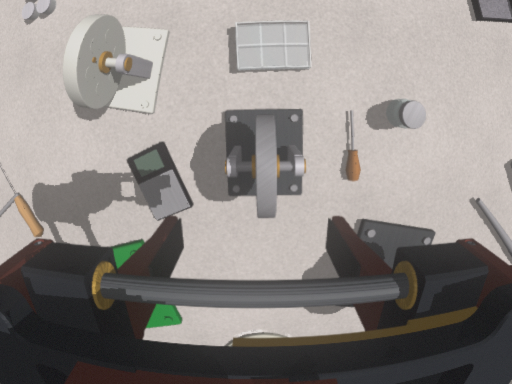

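The wrist view shows the wheel centred at (266,165), between the posts at (234,165) and (303,165), and between the open fingers. I'll check the projection against the estimated centre.

```bash
cat >> h.py <<'E'
def wproj(c,X):
    p=np.array(c["R"])@X+np.array(c["t"]); r=np.hypot(p[0],p[1]); a=np.arctan2(r,p[2])
    return np.array([c["cx"]+c["fx"]*a*p[0]/r,c["cy"]+c["fx"]*a*p[1]/r])
def wonz(c,u,v,z):
    x,y=u-c["cx"],v-c["cy"];r=np.hypot(x,y);a=r/c["fx"]
    R=np.array(c["R"]);d=R.T@np.array([np.sin(a)*x/r,np.sin(a)*y/r,np.cos(a)]);o=-R.T@c["t"];return o+d*(z-o[2])/d[2]
E
python3 - <<'E'
from h import *; import pickle
c=pickle.load(open("pics/w1.pkl","rb"))
for d in((0,-12,70),(0,12,70),(60,-12,36),(60,12,36),(0,51,0),(0,-51,0),(75,65,-101),(-75,65,-101),(75,-65,-101),(-75,-65,-101)): print(d,wproj(c,C+d).round(1))
g=c["pixels"].astype(int).max(2)
for v in(125,140,180,200,210): print(v,g[v,248:286].tolist())
print([wonz(c,u,v,14).round(1).tolist() for u,v in((225,110),(302,109),(302,194),(228,196))])
E
```

```text
(0, -12, 70) [277.6 181.3]
(0, 12, 70) [256.4 181.8]
(60, -12, 36) [275.5 125.7]
(60, 12, 36) [255.5 126.1]
(0, 51, 0) [228.4 168.8]
(0, -51, 0) [303.2 167.3]
(75, 65, -101) [224.5 111.6]
(-75, 65, -101) [228.5 197.8]
(75, -65, -101) [303.  110.1]
(-75, -65, -101) [302.2 196.4]
125 [92, 94, 93, 93, 95, 94, 94, 101, 122, 129, 132, 130, 130, 130, 130, 131, 132, 133, 133, 133, 134, 133, 133, 134, 133, 133, 131, 113, 95, 96, 96, 95, 95, 96, 95, 95, 96, 96]
140 [66, 68, 68, 67, 67, 66, 73, 98, 138, 146, 147, 150, 150, 151, 150, 147, 147, 145, 145, 145, 144, 147, 147, 146, 147, 147, 148, 138, 112, 94, 94, 94, 94, 96, 96, 96, 94, 94]
180 [66, 68, 68, 69, 65, 66, 77, 97, 122, 149, 156, 156, 157, 156, 154, 154, 156, 158, 158, 158, 157, 157, 155, 156, 156, 159, 160, 160, 146, 102, 93, 92, 93, 93, 95, 93, 94, 95]
200 [200, 197, 199, 200, 199, 196, 195, 185, 159, 139, 142, 141, 140, 140, 141, 141, 144, 142, 144, 143, 144, 144, 145, 145, 144, 147, 148, 151, 168, 190, 194, 197, 197, 200, 198, 197, 198, 196]
210 [196, 195, 193, 193, 191, 196, 197, 198, 181, 122, 126, 128, 129, 130, 130, 129, 131, 129, 128, 129, 128, 129, 131, 132, 134, 132, 134, 140, 166, 194, 197, 196, 196, 197, 197, 199, 201, 200]
[[591.1, 51.3, 14.0], [590.3, -76.1, 14.0], [442.9, -77.2, 14.0], [441.9, 53.0, 14.0]]
```

Three views agree, with the base centre x at 513, 515 and 516 and y at about -12.5. I take C = (515, -12.5). Now to descend to just above the rim.

```bash
sed -i 's/C=np.array(\[513.5,-12.7,115.\])/C=np.array([515.,-12.5,115.])/' h.py; python3 - <<'E'
from h import *; from plant import get_obs
o=get_obs();p=o["ee_pos"];r=Ro.from_rotvec(o["ee_rot"])
for x in rows(p,r,[(at(0,110),down(0,-1))],step=35):print(x)
E
```

```text
[3.07, 0.32, 0.18, -0.004, 0.003, 0.005, -1]
[3.07, 0.31, 0.19, -0.005, 0.003, 0.005, -1]
[3.08, 0.29, 0.2, -0.004, 0.003, 0.005, -1]
[3.07, 0.27, 0.21, -0.005, 0.003, 0.004, -1]
```

Request:
{"method": "apply_moves", "body": {"commands": [[3.0,0.3,0.2,-0.005,0.003,0.005,-1],[3.0,0.3,0.2,-0.005,0.003,0.005,-1],[3.0,0.3,0.2,-0.005,0.003,0.005,-1],[3.0,0.3,0.2,-0.005,0.003,0.005,-1],[0,0,0,0,0,0,-1]]}}

```text
time_s: 2.35
ee_pos: [512.8, -17.9, 224.2]
ee_rot: [-2.219, 0.015, 2.218]
ft_force: [-0.1, 0.8, -0.7]
width: 88.2
```

```bash
cat >> h.py <<'E'
def state():
    from plant import get_obs
    o=get_obs();p=o["ee_pos"];r=Ro.from_rotvec(o["ee_rot"])
    xs=np.array([np.cos(YAW),np.sin(YAW),0]);ys=np.array([-np.sin(YAW),np.cos(YAW),0])
    q=p-C; x=r.as_matrix()[:,0]; F=o["ft_force"];M=o["torque"]
    print("t%.1f p%s q[x%.1f y%.1f z%.1f] rad%.1f th_pos%.3f th_tool%.3f F%s M%s Maxle%.3f w%.1f j%s"%(o["time_s"],p.round(1),q@xs,q@ys,q[2],np.hypot(q@xs,q[2]),np.arctan2(q@xs,q[2]),np.arctan2(-x@xs,-x[2]),F.round(2),M.round(3),(M+np.cross(q/1000,F))@ys,o["width"],o["joint_pos"].round(2)))
    return p,r
E
python3 - <<'E'
from h import *
p,r=state()
for x in rows(p,r,[(at(0,43),down(0,-1))],step=35):print(x)
E
```

```text
t2.4 p[512.8 -17.9 224.2] q[x-2.1 y-5.4 z109.2] rad109.2 th_pos-0.019 th_tool-0.001 F[-0.12  0.79 -0.7 ] M[0.046 0.024 0.009] Maxle0.009 w88.2 j[-0.1  -0.14  1.46 -0.    1.83  1.48]
[3.31, -0.28, -0.1, 0.0, -0.0, -0.002, -1]
[3.31, -0.28, -0.11, 0.001, -0.001, -0.002, -1]
```

Request:
{"method": "apply_moves", "body": {"commands": [[0,-0.5,-0.2,0,0,0,-1],[3.3,0,0,0,0,0,-1],[3.3,0,0,0,0,0,-1],[0,0,0,0,0,0,-1],[0,0,0,0,0,0,-1]]}}

```text
time_s: 2.85
ee_pos: [518.5, -15.3, 168.0]
ee_rot: [-2.233, 0.022, 2.201]
ft_force: [0.6, 0.5, 0.1]
width: 88.0
```

```bash
python3 - <<'E'
from h import *
p,r=state()
print(rows(p,r,[(at(0,43),down(0,-1))],step=35))
g=[(at(t,43),down(t,-1)) for t in np.arange(-.1,-.75,-.1)]
for x in rows(p,r,g):print(x)
E
```

```text
t2.9 p[518.5 -15.3 168. ] q[x3.6 y-2.8 z53.0] rad53.1 th_pos0.067 th_tool-0.014 F[0.58 0.49 0.09] M[-0.018 -0.007 -0.032] Maxle0.023 w88.0 j[-0.09 -0.15  1.56 -0.    1.71  1.49]
[[1.0, -0.28, 0.37, -0.004, -0.014, -0.005, -1]]
[1.01, -0.28, 0.8, -0.004, 0.086, -0.005, -1]
[0.02, -0.0, 0.43, 0.0, 0.1, -0.0, -1]
[0.02, -0.0, 0.43, 0.0, 0.1, -0.0, -1]
[0.02, -0.0, 0.43, 0.0, 0.1, -0.0, -1]
[0.03, -0.0, 0.43, 0.0, 0.1, -0.0, -1]
[0.02, -0.0, 0.43, 0.0, 0.1, 0.0, -1]
[0.02, -0.0, 0.43, 0.0, 0.1, 0.0, -1]
```

Request:
{"method": "apply_moves", "body": {"commands": [[1.0,-0.3,0.8,0,0.086,-0.005,-1],[0,0,0.43,0,0.1,0,-1],[0,0,0.43,0,0.1,0,-1],[0,0,0.43,0,0.1,0,-1],[0,0,0.43,0,0.1,0,-1],[0,0,0.43,0,0.1,0,-1],[0,0,0.43,0,0.1,0,-1],[0,0,0,0,0,0,-1]]}}

```text
time_s: 3.65
ee_pos: [518.7, -13.6, 172.8]
ee_rot: [-2.863, 0.021, 1.284]
ft_force: [-1.1, 0.4, -0.4]
width: 87.6
```

```bash
python3 - <<'E'
from h import *
p,r=state()
g=[(at(t,43),down(t,-1)) for t in np.arange(-.6,.75,.1)]
for x in rows(p,r,g):print(x)
E
```

```text
t3.6 p[518.7 -13.6 172.8] q[x3.7 y-1.1 z57.8] rad57.9 th_pos0.064 th_tool-0.727 F[-1.08  0.43 -0.35] M[ 0.019  0.329 -0.004] Maxle0.267 w87.6 j[-0.15 -0.86  2.2   0.1   1.08  1.42]
[-0.2, -0.1, 3.57, -0.002, -0.127, -0.004, -1]
[0.03, -0.0, -0.43, 0.001, -0.1, 0.0, -1]
[0.02, -0.0, -0.42, -0.0, -0.1, 0.0, -1]
[0.02, -0.0, -0.43, -0.0, -0.1, 0.001, -1]
[0.02, -0.0, -0.43, -0.0, -0.1, -0.0, -1]
[0.02, -0.0, -0.43, -0.0, -0.1, -0.0, -1]
[0.02, -0.0, -0.43, -0.001, -0.1, -0.0, -1]
[0.02, -0.0, -0.43, 0.0, -0.1, -0.0, -1]
[0.03, -0.0, -0.43, 0.0, -0.1, -0.0, -1]
[0.02, -0.0, -0.43, 0.0, -0.1, -0.0, -1]
[0.02, -0.0, -0.43, 0.0, -0.1, -0.0, -1]
[0.02, -0.0, -0.43, 0.0, -0.1, -0.001, -1]
[0.02, -0.0, -0.43, 0.0, -0.1, 0.0, -1]
[0.02, -0.0, -0.43, 0.0, -0.1, 0.0, -1]
```

Joint 2 reaches its limit at tilts of about -0.7, so I'll work between about -0.35 and +0.8. The moment also has a tilt-dependent bias, so I'll calibrate it in air on the way.

Request:
{"method": "apply_moves", "body": {"commands": [[-0.2,0,0,0,-0.14,0,-1],[0,0,0,0,-0.14,0,-1],[0,0,0,0,-0.1,0,-1],[0,0,0,0,0,0,-1],[0,0,0,0,0,0,-1]]}}

```text
time_s: 4.15
ee_pos: [515.5, -13.8, 186.8]
ee_rot: [-2.562, 0.023, 1.809]
ft_force: [0.6, -0.6, 0.0]
width: 88.1
```

```bash
python3 - <<'E'
from h import *
from plant import camera
p,r=state()
for i in range(2): camera("top"); p,r=state()
g=[(at(t,45),down(t,-1)) for t in (0,)]
for x in rows(p,r,g):print(x)
E
```

```text
t4.2 p[515.5 -13.8 186.8] q[x0.5 y-1.3 z71.8] rad71.8 th_pos0.007 th_tool-0.341 F[ 0.56 -0.65  0.03] M[-0.036  0.171 -0.044] Maxle0.211 w88.1 j[-0.11 -0.47  1.82  0.03  1.45  1.47]
t4.2 p[515.4 -13.8 187. ] q[x0.4 y-1.3 z72.0] rad72.0 th_pos0.005 th_tool-0.342 F[-0.35  0.38  0.32] M[0.059 0.183 0.021] Maxle0.158 w87.8 j[-0.11 -0.47  1.82  0.03  1.45  1.47]
t4.2 p[514.8 -13.8 186.2] q[x-0.2 y-1.3 z71.2] rad71.2 th_pos-0.002 th_tool-0.342 F[-0.19  1.01 -0.56] M[0.018 0.207 0.059] Maxle0.193 w88.0 j[-0.11 -0.47  1.83  0.03  1.45  1.47]
[0.82, -0.05, 0.29, -0.001, -0.114, -0.002, -1]
[0.85, -0.05, 0.19, -0.002, -0.114, -0.001, -1]
[0.87, -0.04, 0.09, -0.001, -0.114, -0.002, -1]
```

The bias moment fits -0.52·sin(tilt), i.e. the tool's own weight. Now to centre, descend and grip.

Request:
{"method": "apply_moves", "body": {"commands": [[0.8,0,0.2,0,-0.114,0,-1],[0.8,0,0.2,0,-0.114,0,-1],[0.8,0,0.1,0,-0.114,0,-1],[0.3,0,0,0,0,0,-1],[0,0,0,0,0,0,-1]]}}

```text
time_s: 4.75
ee_pos: [511.0, -13.9, 160.6]
ee_rot: [-2.214, 0.023, 2.217]
ft_force: [0.9, -0.4, 0.0]
width: 88.0
```

```bash
python3 - <<'E'
from h import *
p,r=state()
print(rows(p,r,[(at(0,45),down(0,-1))]))
E
```

```text
t4.8 p[511.  -13.9 160.6] q[x-3.9 y-1.5 z45.6] rad45.8 th_pos-0.086 th_tool0.001 F[ 0.88 -0.42  0.01] M[ 0.049 -0.    -0.048] Maxle0.041 w88.0 j[-0.09 -0.15  1.58 -0.    1.72  1.5 ]
[[0.06, -0.15, -0.39, -0.006, 0.001, -0.005, -1]]
```

Request:
{"method": "apply_moves", "body": {"commands": [[0,-0.15,-0.4,-0.006,0,-0.005,-1],[0,0,0,0,0,0,1],[0,0,0,0,0,0,1],[0,0,0,0,0,0,1],[0,0,0,0,0,0,1],[0,0,0,0,0,0,1],[0,0,0,0,0,0,1],[0,0,0,0,0,0,1],[0,0,0,0,0,0,1]]}}

```text
time_s: 5.65
ee_pos: [513.7, -11.7, 166.5]
ee_rot: [-2.233, 0.009, 2.199]
ft_force: [0.8, 15.7, 0.7]
width: 27.4
```

```bash
cat > s.py <<'E'
from h import *; from plant import get_obs, camera; import json,sys
n=int(sys.argv[1]) if len(sys.argv)>1 else 1; tag=sys.argv[2] if len(sys.argv)>2 else ""
xs=np.array([np.cos(YAW),np.sin(YAW),0]);ys=np.array([-np.sin(YAW),np.cos(YAW),0]); K=.52
for i in range(n):
    if i: camera("top")
    o=get_obs();p=o["ee_pos"];r=Ro.from_rotvec(o["ee_rot"]);q=p-C;x=r.as_matrix()[:,0];F=o["ft_force"];M=o["torque"]
    tt=np.arctan2(-x@xs,-x[2]); ma=(M+np.cross(q/1000,F))@ys+K*np.sin(tt)
    d=dict(t=o["time_s"],tag=tag,qx=q@xs,qy=q@ys,qz=q[2],tt=tt,ma=ma,F=F.tolist(),M=M.tolist(),w=float(o["width"]),i=i)
    open("log.jsonl","a").write(json.dumps(d)+"\n")
    print("t%.2f q%.1f %.1f %.1f thp%.3f tt%.3f ma%.3f F%s M%s w%.1f"%(d["t"],d["qx"],d["qy"],d["qz"],np.arctan2(d["qx"],d["qz"]),tt,ma,F.round(1),M.round(2),d["w"]))
E
python3 s.py 2 rest
```

```text
t5.65 q-1.3 0.8 51.5 thp-0.025 tt-0.016 ma0.043 F[ 0.8 15.7  0.7] M[ 2.51 -0.01  0.08] w27.4
t5.70 q-1.2 2.5 51.4 thp-0.024 tt-0.016 ma-0.042 F[-0.2  6.3  1.4] M[ 0.69 -0.03  0.12] w23.6
```

Gripped, but too shallow (TCP radius 51). I'll open to half, go deeper and regrip.

Request:
{"method": "apply_moves", "body": {"commands": [[0,0,0,0,0,0,-0.1],[0,0,0,0,0,0,-0.1],[0,0,0,0,0,0,-0.1],[0.8,0,0,0,-0.01,0,-0.1],[0.8,0,0,0,0,0,-0.1],[0,0,0,0,0,0,1],[0,0,0,0,0,0,1],[0,0,0,0,0,0,1],[0,0,0,0,0,0,1],[0,0,0,0,0,0,1]]}}

```text
time_s: 6.7
ee_pos: [513.6, -9.8, 147.5]
ee_rot: [-2.218, 0.003, 2.213]
ft_force: [-0.4, 1.0, -2.6]
width: 24.1
```

```bash
python3 s.py 2 rest
```

```text
t6.70 q-1.4 2.6 32.5 thp-0.043 tt-0.002 ma-0.098 F[-0.4  1.  -2.6] M[-0.55 -0.08  0.02] w24.1
t6.75 q-1.4 2.6 32.5 thp-0.043 tt-0.002 ma-0.021 F[ 1.1  2.9 -1.3] M[-0.37 -0.05  0.01] w24.2
```

Request:
{"method": "apply_moves", "body": {"commands": [[0.01,0,-0.26,0,-0.08,0,1],[0.01,0,-0.26,0,-0.08,0,1]]}}

```text
time_s: 6.95
ee_pos: [517.7, -9.9, 147.7]
ee_rot: [-2.033, 0.003, 2.385]
ft_force: [0.4, 1.1, -4.2]
width: 23.7
```

```bash
sed -i 's/515.,-12.5,115/515.,-10.,115/' h.py; python3 s.py 2 up
```

```text
t6.95 q2.6 0.1 32.7 thp0.081 tt0.159 ma-0.710 F[ 0.4  1.1 -4.2] M[-0.35 -0.81  0.09] w23.7
t7.00 q3.5 0.1 32.1 thp0.110 tt0.165 ma0.890 F[-1.3  2.4  6.8] M[-0.4   0.87 -0.02] w23.7
```

Request:
{"method": "apply_moves", "body": {"commands": [[0.01,0,-0.26,0,-0.08,0,1],[0.01,0,-0.26,0,-0.08,0,1]]}}

```text
time_s: 7.2
ee_pos: [523.0, -9.9, 146.7]
ee_rot: [-1.823, 0.002, 2.549]
ft_force: [-0.1, 0.8, -1.7]
width: 24.0
```

```bash
python3 s.py 2 up
```

```text
t7.20 q8.0 0.1 31.7 thp0.248 tt0.329 ma-0.138 F[-0.1  0.8 -1.7] M[-0.33 -0.31  0.12] w24.0
t7.25 q8.8 0.2 30.5 thp0.281 tt0.335 ma0.863 F[0.2 1.5 7.3] M[-0.41  0.75  0.07] w23.9
```

Moving fast gives inertial readings. The clock stops between calls, so I'll use slow continuous rows and read mid-motion without camera holds.

Request:
{"method": "apply_moves", "body": {"commands": [[0,0,-0.08,0,-0.025,0,1],[0,0,-0.08,0,-0.025,0,1],[0,0,-0.08,0,-0.025,0,1]]}}

```text
time_s: 7.55
ee_pos: [526.2, -9.9, 144.8]
ee_rot: [-1.711, 0.002, 2.626]
ft_force: [-1.5, 1.5, 0.9]
width: 23.8
```

```bash
python3 s.py 1 up
```

```text
t7.55 q11.2 0.2 29.8 thp0.358 tt0.416 ma0.077 F[-1.5  1.5  0.9] M[-0.27 -0.07  0.18] w23.8
```

Request:
{"method": "apply_moves", "body": {"commands": [[0,0,-0.08,0,-0.025,0,1]]}}

```text
time_s: 7.65
ee_pos: [526.9, -10.0, 144.5]
ee_rot: [-1.676, 0.002, 2.648]
ft_force: [-1.7, 1.0, -0.1]
width: 24.1
```

```bash
python3 s.py 1 up
```

```text
t7.65 q11.9 0.2 29.5 thp0.384 tt0.442 ma0.049 F[-1.7  1.  -0.1] M[-0.23 -0.12  0.08] w24.1
```

Request:
{"method": "apply_moves", "body": {"commands": [[0,0,-0.08,0,-0.025,0,1]]}}

```text
time_s: 7.75
ee_pos: [527.7, -10.0, 144.2]
ee_rot: [-1.641, 0.002, 2.67]
ft_force: [-0.7, 0.5, -0.8]
width: 23.4
```

```bash
python3 s.py 1 up
```

```text
t7.75 q12.7 0.2 29.2 thp0.411 tt0.469 ma0.063 F[-0.7  0.5 -0.8] M[-0.28 -0.16  0.13] w23.4
```

Request:
{"method": "apply_moves", "body": {"commands": [[0,0,-0.08,0,-0.025,0,1],[0,0,-0.08,0,-0.025,0,1]]}}

```text
time_s: 7.95
ee_pos: [529.3, -10.0, 143.5]
ee_rot: [-1.569, 0.002, 2.713]
ft_force: [-1.6, 0.9, -0.9]
width: 23.9
```

```bash
python3 s.py 1 up
```

```text
t7.95 q14.3 0.2 28.5 thp0.464 tt0.522 ma0.071 F[-1.6  0.9 -0.9] M[-0.22 -0.15  0.13] w23.9
```

Request:
{"method": "apply_moves", "body": {"commands": [[0,0,-0.08,0,-0.025,0,1],[0,0,-0.08,0,-0.025,0,1]]}}

```text
time_s: 8.15
ee_pos: [530.8, -10.0, 142.8]
ee_rot: [-1.495, 0.002, 2.755]
ft_force: [-1.3, 0.5, 0.6]
width: 23.6
```

```bash
python3 s.py 1 up
```

```text
t8.15 q15.8 0.2 27.8 thp0.517 tt0.576 ma0.090 F[-1.3  0.5  0.6] M[-0.22 -0.14  0.1 ] w23.6
```

Request:
{"method": "apply_moves", "body": {"commands": [[0,0,-0.08,0,-0.025,0,1],[0,0,-0.08,0,-0.025,0,1],[0,0,-0.08,0,-0.025,0,1],[0,0,-0.08,0,-0.025,0,1]]}}

```text
time_s: 8.55
ee_pos: [533.7, -10.0, 140.9]
ee_rot: [-1.343, 0.001, 2.832]
ft_force: [-1.0, 1.5, 0.8]
width: 24.0
```

```bash
python3 s.py 1 up
```

```text
t8.55 q18.7 0.2 25.9 thp0.625 tt0.685 ma0.190 F[-1.   1.5  0.8] M[-0.27 -0.1   0.13] w24.0
```

Request:
{"method": "apply_moves", "body": {"commands": [[0,0,0.08,0,0.025,0,1],[0,0,0.08,0,0.025,0,1],[0,0,0.08,0,0.025,0,1]]}}

```text
time_s: 8.85
ee_pos: [534.3, -10.0, 139.8]
ee_rot: [-1.452, 0.001, 2.778]
ft_force: [4.4, 1.3, -0.9]
width: 23.9
```

```bash
python3 s.py 1 dn
```

```text
t8.85 q19.3 0.2 24.8 thp0.662 tt0.608 ma-0.053 F[ 4.4  1.3 -0.9] M[-0.38 -0.47  0.14] w23.9
```

Request:
{"method": "apply_moves", "body": {"commands": [[0,0,0.08,0,0.025,0,1],[0,0,0.08,0,0.025,0,1]]}}

```text
time_s: 9.05
ee_pos: [533.4, -10.0, 140.4]
ee_rot: [-1.527, 0.002, 2.737]
ft_force: [3.5, 2.1, -0.5]
width: 23.8
```

```bash
python3 s.py 1 dn
```

```text
t9.05 q18.4 0.2 25.4 thp0.627 tt0.553 ma0.066 F[ 3.5  2.1 -0.5] M[-0.25 -0.3   0.09] w23.8
```

Request:
{"method": "apply_moves", "body": {"commands": [[0,0,0.08,0,0.025,0,1],[0,0,0.08,0,0.025,0,1]]}}

```text
time_s: 9.25
ee_pos: [532.0, -10.0, 141.4]
ee_rot: [-1.602, 0.002, 2.694]
ft_force: [4.4, 2.0, -1.6]
width: 23.7
```

```bash
python3 s.py 1 dn
```

```text
t9.25 q17.0 0.2 26.4 thp0.571 tt0.498 ma-0.121 F[ 4.4  2.  -1.6] M[-0.29 -0.51  0.11] w23.7
```

Request:
{"method": "apply_moves", "body": {"commands": [[0,0,0.08,0,0.025,0,1],[0,0,0.08,0,0.025,0,1],[0,0,0.08,0,0.025,0,1]]}}

```text
time_s: 9.55
ee_pos: [529.7, -10.0, 142.6]
ee_rot: [-1.713, 0.002, 2.626]
ft_force: [3.3, 1.1, -1.8]
width: 23.6
```

```bash
python3 s.py 1 dn
```

```text
t9.55 q14.7 0.2 27.6 thp0.489 tt0.415 ma-0.261 F[ 3.3  1.1 -1.8] M[-0.23 -0.59  0.06] w23.6
```

Request:
{"method": "apply_moves", "body": {"commands": [[0,0,0.08,0,0.025,0,1],[0,0,0.08,0,0.025,0,1],[0,0,0.08,0,0.025,0,1]]}}

```text
time_s: 9.85
ee_pos: [527.4, -10.0, 143.7]
ee_rot: [-1.819, 0.003, 2.553]
ft_force: [3.9, 1.6, -1.0]
width: 23.7
```

```bash
python3 s.py 1 dn
```

```text
t9.85 q12.4 0.2 28.7 thp0.408 tt0.333 ma-0.288 F[ 3.9  1.6 -1. ] M[-0.29 -0.58  0.09] w23.7
```

Request:
{"method": "apply_moves", "body": {"commands": [[0,0,0.08,0,0.025,0,1],[0,0,0.08,0,0.025,0,1],[0,0,0.08,0,0.025,0,1]]}}

```text
time_s: 10.15
ee_pos: [525.0, -9.9, 144.5]
ee_rot: [-1.923, 0.003, 2.476]
ft_force: [4.8, 1.2, -1.5]
width: 23.9
```

```bash
python3 s.py 1 dn
```

```text
t10.15 q10.0 0.2 29.5 thp0.326 tt0.250 ma-0.414 F[ 4.8  1.2 -1.5] M[-0.33 -0.7   0.12] w23.9
```

The signs show that the moment is taken about the wrist sensor, D behind the TCP. I can regress D. Continuing the down-sweep for data.

Request:
{"method": "apply_moves", "body": {"commands": [[0,0,0.08,0,0.025,0,1],[0,0,0.08,0,0.025,0,1],[0,0,0.08,0,0.025,0,1]]}}

```text
time_s: 10.45
ee_pos: [522.5, -9.9, 145.2]
ee_rot: [-2.023, 0.003, 2.395]
ft_force: [4.0, 1.4, -1.7]
width: 23.7
```

```bash
python3 s.py 1 dn
```

```text
t10.45 q7.5 0.1 30.2 thp0.244 tt0.168 ma-0.442 F[ 4.   1.4 -1.7] M[-0.31 -0.66  0.04] w23.7
```

Request:
{"method": "apply_moves", "body": {"commands": [[0,0,0.08,0,0.025,0,1],[0,0,0.08,0,0.025,0,1],[0,0,0.08,0,0.025,0,1]]}}

```text
time_s: 10.75
ee_pos: [520.0, -9.9, 145.7]
ee_rot: [-2.12, 0.004, 2.31]
ft_force: [4.5, 1.7, -1.3]
width: 24.0
```

```bash
python3 s.py 1 dn
```

```text
t10.75 q5.0 0.1 30.7 thp0.162 tt0.086 ma-0.396 F[ 4.5  1.7 -1.3] M[-0.31 -0.58  0.1 ] w24.0
```

Request:
{"method": "apply_moves", "body": {"commands": [[0,0,0.08,0,0.025,0,1],[0,0,0.08,0,0.025,0,1],[0,0,0.08,0,0.025,0,1]]}}

```text
time_s: 11.05
ee_pos: [517.5, -9.9, 145.9]
ee_rot: [-2.213, 0.004, 2.221]
ft_force: [4.8, 1.5, -1.4]
width: 23.6
```

```bash
python3 s.py 1 dn
```

```text
t11.05 q2.5 0.1 30.9 thp0.081 tt0.004 ma-0.428 F[ 4.8  1.5 -1.4] M[-0.33 -0.58  0.02] w23.6
```

Request:
{"method": "apply_moves", "body": {"commands": [[0,0,0.08,0,0.025,0,1],[0,0,0.08,0,0.025,0,1],[0,0,0.08,0,0.025,0,1]]}}

```text
time_s: 11.35
ee_pos: [514.9, -9.9, 146.0]
ee_rot: [-2.303, 0.004, 2.128]
ft_force: [5.0, 2.2, -2.2]
width: 24.1
```

```bash
python3 s.py 1 dn
```

```text
t11.35 q-0.1 0.1 31.0 thp-0.002 tt-0.079 ma-0.433 F[ 5.   2.2 -2.2] M[-0.31 -0.54  0.02] w24.1
```

Request:
{"method": "apply_moves", "body": {"commands": [[0,0,0.08,0,0.025,0,1],[0,0,0.08,0,0.025,0,1],[0,0,0.08,0,0.025,0,1]]}}

```text
time_s: 11.65
ee_pos: [512.4, -9.9, 145.8]
ee_rot: [-2.388, 0.004, 2.032]
ft_force: [4.4, 1.4, -1.4]
width: 23.9
```

```bash
python3 s.py 1 dn
```

```text
t11.65 q-2.6 0.1 30.8 thp-0.085 tt-0.161 ma-0.539 F[ 4.4  1.4 -1.4] M[-0.35 -0.58 -0.03] w23.9
```

Request:
{"method": "apply_moves", "body": {"commands": [[0,0,0.08,0,0.025,0,1],[0,0,0.08,0,0.025,0,1],[0,0,0.08,0,0.025,0,1]]}}

```text
time_s: 11.95
ee_pos: [509.8, -9.9, 145.4]
ee_rot: [-2.47, 0.005, 1.932]
ft_force: [5.6, 1.8, -1.5]
width: 23.9
```

```bash
python3 s.py 1 dn; python3 - <<'E'
from h import *;state()
E
```

```text
t11.95 q-5.2 0.1 30.4 thp-0.168 tt-0.243 ma-0.526 F[ 5.6  1.8 -1.5] M[-0.32 -0.56 -0.  ] w23.9
t11.9 p[509.8  -9.9 145.4] q[x-5.2 y0.1 z30.4] rad30.8 th_pos-0.168 th_tool-0.243 F[ 5.58  1.77 -1.47] M[-0.317 -0.559 -0.001] Maxle-0.401 w23.9 j[-0.1  -0.39  1.82  0.03  1.47  1.47]
```

Request:
{"method": "apply_moves", "body": {"commands": [[0,0,0.08,0,0.025,0,1],[0,0,0.08,0,0.025,0,1],[0,0,0.08,0,0.025,0,1]]}}

```text
time_s: 12.25
ee_pos: [507.4, -9.8, 144.8]
ee_rot: [-2.548, 0.005, 1.828]
ft_force: [5.3, 2.0, -2.4]
width: 23.6
```

```bash
python3 s.py 1 dn
```

```text
t12.25 q-7.6 0.1 29.8 thp-0.251 tt-0.326 ma-0.557 F[ 5.3  2.  -2.4] M[-0.27 -0.53 -0.02] w23.6
```

Request:
{"method": "apply_moves", "body": {"commands": [[0,0,-0.09,0,-0.028,0,1],[0,0,-0.09,0,-0.028,0,1],[0,0,-0.09,0,-0.028,0,1],[0,0,-0.09,0,-0.028,0,1],[0,0,-0.09,0,-0.028,0,1]]}}

```text
time_s: 12.75
ee_pos: [509.1, -9.9, 145.3]
ee_rot: [-2.4, 0.005, 2.018]
ft_force: [1.0, 1.8, -0.7]
width: 23.7
```

```bash
python3 s.py 1 up
```

```text
t12.75 q-5.9 0.1 30.3 thp-0.192 tt-0.172 ma-0.395 F[ 1.   1.8 -0.7] M[-0.31 -0.33 -0.03] w23.7
```

Request:
{"method": "apply_moves", "body": {"commands": [[0,0,-0.09,0,-0.028,0,1],[0,0,-0.09,0,-0.028,0,1]]}}

```text
time_s: 12.95
ee_pos: [511.0, -9.9, 145.7]
ee_rot: [-2.335, 0.004, 2.093]
ft_force: [-0.3, 1.7, -0.7]
width: 23.7
```

```bash
python3 s.py 1 up
```

```text
t12.95 q-4.0 0.1 30.7 thp-0.128 tt-0.109 ma-0.340 F[-0.3  1.7 -0.7] M[-0.33 -0.27 -0.04] w23.7
```

Request:
{"method": "apply_moves", "body": {"commands": [[0,0,-0.09,0,-0.028,0,1],[0,0,-0.09,0,-0.028,0,1]]}}

```text
time_s: 13.15
ee_pos: [513.0, -9.9, 145.9]
ee_rot: [-2.267, 0.004, 2.166]
ft_force: [-0.4, 1.6, -0.1]
width: 24.0
```

```bash
python3 s.py 1 up
```

```text
t13.15 q-2.0 0.1 30.9 thp-0.065 tt-0.045 ma-0.265 F[-0.4  1.6 -0.1] M[-0.28 -0.23 -0.05] w24.0
```

Request:
{"method": "apply_moves", "body": {"commands": [[0,0,-0.09,0,-0.028,0,1],[0,0,-0.09,0,-0.028,0,1],[0,0,-0.09,0,-0.028,0,1]]}}

```text
time_s: 13.45
ee_pos: [516.0, -9.9, 146.1]
ee_rot: [-2.16, 0.004, 2.272]
ft_force: [-0.9, 1.5, -0.3]
width: 23.9
```

```bash
python3 s.py 1 up
```

```text
t13.45 q1.0 0.1 31.1 thp0.032 tt0.050 ma-0.237 F[-0.9  1.5 -0.3] M[-0.27 -0.23  0.03] w23.9
```

Request:
{"method": "apply_moves", "body": {"commands": [[0,0,-0.09,0,-0.028,0,1],[0,0,-0.09,0,-0.028,0,1],[0,0,-0.09,0,-0.028,0,1]]}}

```text
time_s: 13.75
ee_pos: [519.0, -9.9, 145.9]
ee_rot: [-2.049, 0.005, 2.373]
ft_force: [-0.7, 1.6, -0.2]
width: 23.7
```

```bash
python3 s.py 1 up
```

```text
t13.75 q4.0 0.1 30.9 thp0.129 tt0.146 ma-0.160 F[-0.7  1.6 -0.2] M[-0.25 -0.21  0.07] w23.7
```

Request:
{"method": "apply_moves", "body": {"commands": [[0,0,-0.09,0,-0.028,0,1],[0,0,-0.09,0,-0.028,0,1],[0,0,-0.09,0,-0.028,0,1]]}}

```text
time_s: 14.05
ee_pos: [522.0, -9.9, 145.4]
ee_rot: [-1.932, 0.005, 2.469]
ft_force: [-0.3, 1.0, 0.1]
width: 23.7
```

```bash
python3 s.py 1 up; cat > fit.py <<'E'
from h import *; import json
L=[json.loads(l) for l in open("log.jsonl")]
L=[d for d in L if d["tag"] in("up","dn") and d["t"]>7.5 and d["i"]==0]
for k,v in json.load(open("drop.json")).items() if False else []: pass
rows_=[];y=[]
air=[(0,.0),(-.342,.185),(-.727,.329)]
for d in L:
    t=d["tt"];s=1 if d["tag"]=="up" else -1;F=d["F"];off=d.get("off",0)
    lev=np.cos(t)*F[0]-np.sin(t)*F[2]; base=d["M"][1]+(d["qz"]*F[0]-d["qx"]*F[2])/1000
    # base + D*lev + K sin t = a sin t + b cos t - .36 s
    y.append(base+.36*s); rows_.append([-lev,-np.sin(t),np.sin(t),np.cos(t)])
y=np.array(y);A=np.array(rows_)
K=.51
def fit(D):
    r=y-A[:,0]*D-A[:,1]*K; c,*_=np.linalg.lstsq(A[:,2:],r,rcond=None); return c,r-A[:,2:]@c,r
for D in(.12,.14,.16,.18,.2,.22):
    c,e,r=fit(D); print("D%.2f amp%.3f phi0 %.1fdeg rms%.3f"%(D,np.hypot(*c),np.degrees(np.arctan2(c[1],c[0])),e.std()))
c,*_=np.linalg.lstsq(np.c_[A[:,0],A[:,2:]],y-A[:,1]*K,rcond=None);print("free D",c.round(3))
D=c[0];_,_,r=fit(D)
for d,v in zip(L,r):print(d["tag"],round(d["tt"],2),round(v,3),end="; ")
E
python3 fit.py
```

```text
t14.05 q7.0 0.1 30.4 thp0.225 tt0.243 ma-0.105 F[-0.3  1.   0.1] M[-0.21 -0.22  0.15] w23.7
D0.12 amp0.572 phi0 -12.1deg rms0.168
D0.14 amp0.517 phi0 -7.7deg rms0.128
D0.16 amp0.466 phi0 -2.2deg rms0.097
D0.18 amp0.420 phi0 4.5deg rms0.087
D0.20 amp0.381 phi0 12.7deg rms0.103
D0.22 amp0.352 phi0 22.5deg rms0.137
free D [0.178 0.425 0.027]
up 0.42 0.126; up 0.44 0.144; up 0.47 0.377; up 0.52 0.261; up 0.58 0.193; up 0.69 0.324; dn 0.61 0.323; dn 0.55 0.283; dn 0.5 0.346; dn 0.41 0.042; dn 0.33 0.074; dn 0.25 0.114; dn 0.17 -0.055; dn 0.09 0.062; dn 0.0 0.077; dn -0.08 0.062; dn -0.16 -0.162; dn -0.24 0.019; dn -0.33 -0.156; up -0.17 0.116; up -0.11 -0.042; up -0.05 0.03; up 0.05 -0.031; up 0.15 0.076; up 0.24 0.197;
```

Heavy side is roughly up at present (φ0 ≈ 5–15° at tool angle 0), but the force noise is large. I'll carry the wheel in the + direction with regrips. Measuring from other wheel angles will cancel the bias errors.

Request:
{"method": "apply_moves", "body": {"commands": [[0,0,-0.1,0,-0.03,0,1],[0,0,-0.1,0,-0.03,0,1],[0,0,-0.1,0,-0.03,0,1]]}}

```text
time_s: 14.35
ee_pos: [525.1, -10.0, 144.6]
ee_rot: [-1.803, 0.005, 2.564]
ft_force: [-0.3, 0.5, 0.1]
width: 23.8
```

```bash
python3 s.py 1 up
```

```text
t14.35 q10.1 0.1 29.6 thp0.327 tt0.345 ma-0.107 F[-0.3  0.5  0.1] M[-0.12 -0.27  0.08] w23.8
```

Request:
{"method": "apply_moves", "body": {"commands": [[0,0,-0.1,0,-0.03,0,1],[0,0,-0.1,0,-0.03,0,1],[0,0,-0.1,0,-0.03,0,1]]}}

```text
time_s: 14.65
ee_pos: [528.1, -10.0, 143.5]
ee_rot: [-1.668, 0.005, 2.654]
ft_force: [-0.7, 1.5, 0.3]
width: 24.3
```

```bash
python3 s.py 1 up
```

```text
t14.65 q13.1 0.2 28.5 thp0.429 tt0.449 ma0.044 F[-0.7  1.5  0.3] M[-0.09 -0.16  0.16] w24.3
```

Request:
{"method": "apply_moves", "body": {"commands": [[0,0,-0.1,0,-0.03,0,1],[0,0,-0.1,0,-0.03,0,1],[0,0,-0.1,0,-0.03,0,1]]}}

```text
time_s: 14.95
ee_pos: [530.9, -10.0, 142.1]
ee_rot: [-1.528, 0.005, 2.736]
ft_force: [-0.3, 0.4, -0.4]
width: 23.6
```

```bash
python3 s.py 1 up
```

```text
t14.95 q15.9 0.2 27.1 thp0.532 tt0.552 ma0.058 F[-0.3  0.4 -0.4] M[-0.16 -0.21  0.22] w23.6
```

Request:
{"method": "apply_moves", "body": {"commands": [[0,0,-0.1,0,-0.03,0,1],[0,0,-0.1,0,-0.03,0,1],[0,0,-0.1,0,-0.03,0,1]]}}

```text
time_s: 15.25
ee_pos: [533.7, -10.0, 140.4]
ee_rot: [-1.384, 0.006, 2.812]
ft_force: [-1.0, 0.0, 0.6]
width: 23.7
```

```bash
python3 s.py 1 up
```

```text
t15.25 q18.7 0.2 25.4 thp0.634 tt0.656 ma0.096 F[-1.   0.   0.6] M[-0.07 -0.18  0.25] w23.7
```

Request:
{"method": "apply_moves", "body": {"commands": [[0,0,-0.1,0,-0.03,0,1],[0,0,-0.1,0,-0.03,0,1],[0,0,-0.1,0,-0.03,0,1]]}}

```text
time_s: 15.55
ee_pos: [536.2, -10.0, 138.3]
ee_rot: [-1.236, 0.006, 2.88]
ft_force: [-1.6, 0.5, 0.3]
width: 23.9
```

```bash
python3 s.py 1 up
```

```text
t15.55 q21.2 0.2 23.3 thp0.737 tt0.760 ma0.113 F[-1.6  0.5  0.3] M[-0.09 -0.2   0.37] w23.9
```

Request:
{"method": "apply_moves", "body": {"commands": [[0,0,-0.1,0,-0.03,0,1],[0,0,-0.1,0,-0.03,0,1],[0,0,-0.1,0,-0.03,0,1]]}}

```text
time_s: 15.85
ee_pos: [538.5, -10.0, 136.1]
ee_rot: [-1.084, 0.006, 2.94]
ft_force: [-1.8, 0.1, 0.7]
width: 23.8
```

```bash
python3 s.py 1 up;  python3 - <<'E'
from h import *;state()
E
```

```text
t15.85 q23.5 0.2 21.1 thp0.840 tt0.864 ma0.189 F[-1.8  0.1  0.7] M[-0.07 -0.15  0.44] w23.8
t15.8 p[538.5 -10.  136.1] q[x23.5 y0.2 z21.1] rad31.6 th_pos0.840 th_tool0.864 F[-1.76  0.14  0.73] M[-0.075 -0.152  0.442] Maxle-0.207 w23.8 j[-0.06  0.71  0.83 -0.06  2.47  1.49]
```

Request:
{"method": "apply_moves", "body": {"commands": [[0,0,0,0,0,0,1],[0,0,0,0,0,0,-0.1],[0,0,0,0,0,0,-0.1],[0,0,0,0,0,0,-0.1],[0.02,0,0.42,0,0.13,0,-0.1],[0.02,0,0.42,0,0.13,0,-0.1],[0.02,0,0.42,0,0.13,0,-0.1],[0.02,0,0.42,0,0.13,0,-0.1],[0.02,0,0.42,0,0.13,0,-0.1],[0.02,0,0.42,0,0.13,0,-0.1],[0.02,0,0.42,0,0.13,0,-0.1],[0.02,0,0.42,0,0.13,0,-0.1],[0,0,0,0,0,0,-0.1]]}}

```text
time_s: 17.15
ee_pos: [506.2, -10.1, 137.8]
ee_rot: [-2.42, 0.016, 1.993]
ft_force: [0.2, -0.3, -0.5]
width: 48.3
```

```bash
python3 - <<'E'
from h import *;p,r=state()
for x in rows(p,r,[(at(-.35,32),down(-.35,-1))]):print(x)
E
```

```text
t17.1 p[506.2 -10.1 137.8] q[x-8.8 y-0.2 z22.8] rad24.4 th_pos-0.367 th_tool-0.193 F[ 0.17 -0.34 -0.48] M[ 0.056  0.133 -0.012] Maxle0.134 w48.3 j[-0.1  -0.35  1.8   0.02  1.5   1.49]
[-0.38, -0.01, 0.04, -0.001, 0.079, -0.001, -1]
[-0.38, -0.01, 0.01, -0.0, 0.078, -0.001, -1]
```

Request:
{"method": "apply_moves", "body": {"commands": [[-0.4,0,0,0,0.08,0,-0.1],[-0.4,0,0,0,0.08,0,-0.1],[0,0,0,0,0,0,-0.1]]}}

```text
time_s: 17.45
ee_pos: [504.1, -10.3, 147.0]
ee_rot: [-2.573, 0.018, 1.791]
ft_force: [-0.2, -0.7, 1.0]
width: 48.1
```

```bash
python3 s.py 6 air
```

```text
t17.45 q-10.9 -0.4 32.0 thp-0.328 tt-0.355 ma-0.026 F[-0.2 -0.7  1. ] M[0.01 0.15 0.03] w48.1
t17.50 q-10.3 -0.5 32.3 thp-0.310 tt-0.353 ma0.006 F[ 0.4 -1.4  0.9] M[ 0.01  0.16 -0.01] w48.3
t17.55 q-10.0 -0.5 32.2 thp-0.300 tt-0.353 ma0.023 F[1.3 0.6 0.1] M[-0.02  0.16  0.03] w48.7
t17.60 q-9.7 -0.4 32.0 thp-0.296 tt-0.352 ma-0.077 F[-0.5  1.   0.2] M[0.06 0.12 0.02] w48.3
t17.65 q-9.7 -0.5 31.7 thp-0.296 tt-0.352 ma0.024 F[ 0.2 -0.2 -0.8] M[0.05 0.21 0.03] w48.7
t17.70 q-9.7 -0.4 31.4 thp-0.299 tt-0.352 ma-0.034 F[ 0.  -0.8 -0.7] M[-0.02  0.15 -0.02] w48.3
```

Request:
{"method": "apply_moves", "body": {"commands": [[0,0,0,0,0,0,1],[0,0,0,0,0,0,1],[0,0,0,0,0,0,1],[0,0,0,0,0,0,1],[0,0,0,0,0,0,1]]}}

```text
time_s: 18.2
ee_pos: [506.3, -9.9, 145.7]
ee_rot: [-2.566, 0.015, 1.801]
ft_force: [-0.2, -2.5, 0.1]
width: 24.0
```

```bash
python3 s.py 1 grip2;  python3 - <<'E'
from h import *;state()
E
```

```text
t18.20 q-8.7 -0.0 30.7 thp-0.277 tt-0.347 ma0.010 F[-0.2 -2.5  0.1] M[0.07 0.19 0.28] w24.0
t18.2 p[506.3  -9.9 145.7] q[x-8.7 y-0.0 z30.7] rad31.9 th_pos-0.277 th_tool-0.347 F[-0.19 -2.54  0.06] M[0.068 0.191 0.284] Maxle0.187 w24.0 j[-0.11 -0.51  1.92  0.03  1.38  1.47]
```

Request:
{"method": "apply_moves", "body": {"commands": [[0,0,-0.1,0,-0.03,0,1],[0,0,-0.1,0,-0.03,0,1],[0,0,-0.1,0,-0.03,0,1],[0,0,-0.1,0,-0.03,0,1],[0,0,-0.1,0,-0.03,0,1]]}}

```text
time_s: 18.7
ee_pos: [511.0, -9.9, 146.7]
ee_rot: [-2.421, 0.013, 1.992]
ft_force: [-0.6, 0.4, 0.2]
width: 23.4
```

```bash
python3 s.py 1 up2
```

```text
t18.70 q-4.0 0.0 31.7 thp-0.124 tt-0.194 ma-0.036 F[-0.6  0.4  0.2] M[0.18 0.08 0.28] w23.4
```

Request:
{"method": "apply_moves", "body": {"commands": [[0,0,-0.1,0,-0.03,0,1],[0,0,-0.1,0,-0.03,0,1],[0,0,-0.1,0,-0.03,0,1]]}}

```text
time_s: 19.0
ee_pos: [514.1, -9.9, 147.1]
ee_rot: [-2.325, 0.012, 2.104]
ft_force: [0.2, 0.6, -0.6]
width: 24.0
```

```bash
python3 s.py 1 up2
```

```text
t19.00 q-0.9 0.1 32.1 thp-0.029 tt-0.100 ma-0.026 F[ 0.2  0.6 -0.6] M[0.11 0.02 0.18] w24.0
```

Request:
{"method": "apply_moves", "body": {"commands": [[0,0,-0.1,0,-0.03,0,1],[0,0,-0.1,0,-0.03,0,1],[0,0,-0.1,0,-0.03,0,1]]}}

```text
time_s: 19.3
ee_pos: [517.1, -10.0, 147.1]
ee_rot: [-2.224, 0.012, 2.211]
ft_force: [-1.2, 0.3, 0.1]
width: 24.0
```

```bash
python3 s.py 1 up2
```

```text
t19.30 q2.1 0.0 32.1 thp0.065 tt-0.006 ma0.011 F[-1.2  0.3  0.1] M[0.14 0.05 0.15] w24.0
```

Request:
{"method": "apply_moves", "body": {"commands": [[0,0,-0.1,0,-0.03,0,1],[0,0,-0.1,0,-0.03,0,1],[0,0,-0.1,0,-0.03,0,1]]}}

```text
time_s: 19.6
ee_pos: [520.1, -10.0, 146.8]
ee_rot: [-2.117, 0.011, 2.313]
ft_force: [0.4, 1.1, 0.8]
width: 24.3
```

```bash
python3 s.py 1 up2
```

```text
t19.60 q5.1 0.1 31.8 thp0.159 tt0.088 ma0.085 F[0.4 1.1 0.8] M[0.08 0.03 0.06] w24.3
```

Request:
{"method": "apply_moves", "body": {"commands": [[0,0,-0.1,0,-0.03,0,1],[0,0,-0.1,0,-0.03,0,1],[0,0,-0.1,0,-0.03,0,1]]}}

```text
time_s: 19.9
ee_pos: [523.1, -10.0, 146.3]
ee_rot: [-2.006, 0.011, 2.41]
ft_force: [-0.1, 0.4, 0.2]
width: 23.6
```

```bash
python3 s.py 1 up2
```

```text
t19.90 q8.1 0.1 31.3 thp0.253 tt0.183 ma0.078 F[-0.1  0.4  0.2] M[ 0.1  -0.01  0.12] w23.6
```

Request:
{"method": "apply_moves", "body": {"commands": [[0,0,-0.1,0,-0.03,0,1],[0,0,-0.1,0,-0.03,0,1],[0,0,-0.1,0,-0.03,0,1]]}}

```text
time_s: 20.2
ee_pos: [526.0, -10.0, 145.4]
ee_rot: [-1.89, 0.01, 2.502]
ft_force: [-0.9, -0.0, -0.3]
width: 23.6
```

```bash
python3 s.py 1 up2
```

```text
t20.20 q11.0 0.1 30.4 thp0.347 tt0.277 ma0.133 F[-0.9 -0.  -0.3] M[0.07 0.01 0.09] w23.6
```

Request:
{"method": "apply_moves", "body": {"commands": [[0,0,-0.1,0,-0.03,0,1],[0,0,-0.1,0,-0.03,0,1],[0,0,-0.1,0,-0.03,0,1]]}}

```text
time_s: 20.5
ee_pos: [528.8, -10.0, 144.3]
ee_rot: [-1.769, 0.01, 2.589]
ft_force: [0.1, 1.1, 1.6]
width: 23.9
```

```bash
python3 s.py 1 up2
```

```text
t20.50 q13.8 0.1 29.3 thp0.440 tt0.372 ma0.150 F[0.1 1.1 1.6] M[ 0.06 -0.02  0.09] w23.9
```

Request:
{"method": "apply_moves", "body": {"commands": [[0,0,-0.1,0,-0.03,0,1],[0,0,-0.1,0,-0.03,0,1],[0,0,-0.1,0,-0.03,0,1]]}}

```text
time_s: 20.8
ee_pos: [531.5, -10.0, 142.9]
ee_rot: [-1.644, 0.01, 2.67]
ft_force: [-0.6, -0.2, 1.3]
width: 23.9
```

```bash
python3 s.py 1 up2
```

```text
t20.80 q16.5 0.1 27.9 thp0.534 tt0.467 ma0.115 F[-0.6 -0.2  1.3] M[ 0.09 -0.08  0.08] w23.9
```

Request:
{"method": "apply_moves", "body": {"commands": [[0,0,-0.1,0,-0.03,0,1],[0,0,-0.1,0,-0.03,0,1],[0,0,-0.1,0,-0.03,0,1]]}}

```text
time_s: 21.1
ee_pos: [534.1, -10.0, 141.3]
ee_rot: [-1.516, 0.009, 2.745]
ft_force: [-1.2, 0.1, 0.3]
width: 24.1
```

```bash
python3 s.py 1 up2
```

```text
t21.10 q19.1 0.2 26.3 thp0.627 tt0.562 ma0.192 F[-1.2  0.1  0.3] M[ 0.08 -0.05  0.1 ] w24.1
```

Request:
{"method": "apply_moves", "body": {"commands": [[0,0,-0.1,0,-0.03,0,1],[0,0,-0.1,0,-0.03,0,1],[0,0,-0.1,0,-0.03,0,1]]}}

```text
time_s: 21.4
ee_pos: [536.5, -10.1, 139.5]
ee_rot: [-1.383, 0.009, 2.814]
ft_force: [-0.9, 0.8, 1.2]
width: 23.9
```

```bash
python3 s.py 1 up2
```

```text
t21.40 q21.5 0.1 24.5 thp0.721 tt0.657 ma0.197 F[-0.9  0.8  1.2] M[ 0.14 -0.07  0.14] w23.9
```

Request:
{"method": "apply_moves", "body": {"commands": [[0,0,-0.1,0,-0.03,0,1],[0,0,-0.1,0,-0.03,0,1],[0,0,-0.1,0,-0.03,0,1]]}}

```text
time_s: 21.7
ee_pos: [538.7, -10.1, 137.4]
ee_rot: [-1.248, 0.009, 2.877]
ft_force: [-2.5, 0.3, 1.3]
width: 23.9
```

```bash
python3 s.py 1 up2;  python3 - <<'E'
from h import *;state()
E
```

```text
t21.70 q23.7 0.2 22.4 thp0.815 tt0.752 ma0.134 F[-2.5  0.3  1.3] M[ 0.07 -0.14  0.08] w23.9
t21.7 p[538.7 -10.1 137.4] q[x23.7 y0.2 z22.4] rad32.6 th_pos0.815 th_tool0.752 F[-2.46  0.33  1.26] M[ 0.066 -0.137  0.084] Maxle-0.222 w23.9 j[-0.06  0.61  0.91 -0.05  2.37  1.5 ]
```

```bash
cat > fit.py <<'E'
from h import *; import json
from scipy.optimize import least_squares
L=[json.loads(l) for l in open("log.jsonl")]
OFF={"up":0,"dn":0,"up2":1.152,"dn2":1.152}
try: OFF.update(json.load(open("off.json")))
except FileNotFoundError: pass
L=[d for d in L if d["tag"] in OFF and d["t"]>7.5 and d["i"]==0 and d["t"] not in (7.55,8.85,12.75)]
T=np.array([d["tt"] for d in L]);S=np.array([1 if d["tag"][:2]=="up" else -1 for d in L]);F=np.array([d["F"] for d in L]);M=np.array([d["M"][1] for d in L])
qx=np.array([d["qx"] for d in L])/1e3;qz=np.array([d["qz"] for d in L])/1e3
tg=np.arctan2(qx+.019*np.sin(T),qz+.019*np.cos(T)); Th=tg+np.array([OFF[d["tag"]] for d in L])
air=np.array([(-.342,.187),(-.352,.158),(-.727,.329),(0,0)]);wa=np.array([.017,.012,.03,.02])
def model(v):
    K,D,A,ph,f=v; lev=(qz+D*np.cos(T))*F[:,0]-(qx+D*np.sin(T))*F[:,2]
    return M+lev+K*np.sin(T)-(A*np.sin(ph+Th)-f*S)
def res(v):
    return np.r_[model(v)/(.7*(v[1]+.03)+.03)+0*v[0],(air[:,1]+v[0]*np.sin(air[:,0]))/wa,(v[4]-.36)/.01,(v[2]-.27)/.03, np.log((.7*(v[1]+.03)+.03)/.15)*np.sqrt(len(T))*1.0*0]
for p0 in(0,1):
    s=least_squares(res,[.5,.18,.27,p0,.36]);cov=np.linalg.inv(s.jac.T@s.jac)
    print("K D A ph f",s.x.round(3),"sd",np.sqrt(np.diag(cov)).round(3),"phi0 deg",np.degrees(s.x[3]).round(1),"cost",round(s.cost,2),len(T))
e=model(s.x); print("rms",e.std())
for t in OFF:
    k=[i for i,d in enumerate(L) if d["tag"]==t]
    print(t,[(round(float(Th[i]),2),round(float(e[i]),2)) for i in k])
for D in(.14,.16,.18,.2,.22):
    s=least_squares(lambda w:res([w[0],D,*w[1:]]),[.5,.27,.2,.36]);print("D",D,"phi0",np.degrees(s.x[2]).round(1),"A",s.x[1].round(3),"rms",model([s.x[0],D,*s.x[1:]]).std().round(3))
E
python3 fit.py
```

```text
K D A ph f [0.488 0.194 0.283 0.296 0.36 ] sd [0.023 0.015 0.026 0.193 0.01 ] phi0 deg 17.0 cost 7.69 39
K D A ph f [0.488 0.194 0.283 0.296 0.36 ] sd [0.023 0.015 0.026 0.193 0.01 ] phi0 deg 17.0 cost 7.69 39
rms 0.10567719568864006
up [(0.41, -0.07), (0.43, 0.17), (0.49, 0.04), (0.54, -0.05), (0.65, 0.06), (-0.12, -0.1), (-0.06, -0.04), (0.04, -0.14), (0.14, -0.06), (0.23, 0.04), (0.33, 0.01), (0.44, 0.06), (0.54, 0.19), (0.64, -0.02), (0.75, -0.05), (0.85, -0.06)]
dn [(0.6, 0.1), (0.54, 0.2), (0.46, -0.1), (0.38, -0.04), (0.3, 0.03), (0.22, -0.13), (0.13, 0.02), (0.05, 0.06), (-0.03, 0.07), (-0.11, -0.14), (-0.2, 0.08), (-0.28, -0.08)]
up2 [(1.0, -0.05), (1.1, 0.08), (1.19, -0.14), (1.28, 0.23), (1.38, 0.12), (1.47, 0.05), (1.57, 0.13), (1.66, -0.02), (1.76, 0.06), (1.85, 0.02), (1.94, -0.27)]
dn2 []
D 0.14 phi0 -2.2 A 0.302 rms 0.129
D 0.16 phi0 4.4 A 0.293 rms 0.111
D 0.18 phi0 11.6 A 0.286 rms 0.103
D 0.2 phi0 19.5 A 0.281 rms 0.109
D 0.22 phi0 28.2 A 0.279 rms 0.128
```

Next grip: advance to about 0.9, release, swing back to about -0.5, and regrip. Heavy-down then falls near tilt 0.3 with both sides available.

Request:
{"method": "apply_moves", "body": {"commands": [[0,0,-0.1,0,-0.03,0,1],[0,0,-0.1,0,-0.03,0,1],[0,0,-0.1,0,-0.03,0,1],[0,0,-0.1,0,-0.03,0,1],[0,0,0,0,0,0,1]]}}

```text
time_s: 22.2
ee_pos: [541.6, -10.1, 133.8]
ee_rot: [-1.052, 0.008, 2.953]
ft_force: [-1.6, 0.1, 1.7]
width: 24.4
```

```bash
python3 s.py 1 rel2
```

```text
t22.20 q26.6 0.2 18.8 thp0.956 tt0.886 ma0.544 F[-1.6  0.1  1.7] M[0.22 0.21 0.13] w24.4
```

Request:
{"method": "apply_moves", "body": {"commands": [[0,0,0,0,0,0,-0.1],[0,0,0,0,0,0,-0.1],[0,0,0,0,0,0,-0.1],[-0.08,0,0.42,0,0.13,0,-0.1],[-0.08,0,0.42,0,0.13,0,-0.1],[-0.08,0,0.42,0,0.13,0,-0.1],[-0.08,0,0.42,0,0.13,0,-0.1],[-0.08,0,0.42,0,0.13,0,-0.1],[-0.08,0,0.42,0,0.13,0,-0.1],[-0.08,0,0.42,0,0.13,0,-0.1],[-0.08,0,0.42,0,0.13,0,-0.1],[-0.08,0,0.42,0,0.13,0,-0.1],[-0.08,0,0.42,0,0.13,0,-0.1],[0,0,0,0,0,0,-0.1]]}}

```text
time_s: 23.6
ee_pos: [505.3, -10.5, 144.1]
ee_rot: [-2.669, 0.018, 1.656]
ft_force: [0.2, 0.0, -0.1]
width: 48.5
```

```bash
python3 - <<'E'
from h import *;p,r=state()
for x in rows(p,r,[(at(-.48,32),down(-.48,-1))]):print(x)
E
```

```text
t23.6 p[505.3 -10.5 144.1] q[x-9.7 y-0.6 z29.1] rad30.6 th_pos-0.321 th_tool-0.460 F[ 0.24  0.01 -0.06] M[ 0.025  0.241 -0.047] Maxle0.248 w48.5 j[-0.12 -0.63  2.03  0.04  1.28  1.46]
[-0.17, -0.06, 0.49, 0.003, 0.02, -0.005, -1]
```

Request:
{"method": "apply_moves", "body": {"commands": [[-0.2,-0.06,0.45,0,0.02,0,-0.1],[0,0,0,0,0,0,-0.1]]}}

```text
time_s: 23.8
ee_pos: [500.2, -10.1, 146.1]
ee_rot: [-2.686, 0.02, 1.628]
ft_force: [0.3, 0.2, -0.5]
width: 48.3
```

```bash
python3 s.py 5 air3
```

```text
t23.80 q-14.8 -0.3 31.1 thp-0.444 tt-0.481 ma-0.006 F[ 0.3  0.2 -0.5] M[0.04 0.23 0.05] w48.3
t23.85 q-14.0 -0.3 31.9 thp-0.412 tt-0.482 ma0.001 F[ 0.2 -0.5  0.9] M[ 0.07  0.22 -0.  ] w48.3
t23.90 q-13.6 -0.3 31.9 thp-0.402 tt-0.482 ma-0.061 F[-0.1 -0.3  0.4] M[ 0.06  0.18 -0.01] w48.4
t23.95 q-13.5 -0.3 31.7 thp-0.403 tt-0.482 ma-0.062 F[-0.3  0.3 -0.5] M[ 0.02  0.2  -0.03] w48.2
t24.00 q-13.6 -0.3 31.3 thp-0.409 tt-0.481 ma-0.012 F[0.3 1.  0.2] M[0.   0.22 0.01] w48.1
```

Request:
{"method": "apply_moves", "body": {"commands": [[0,0,0,0,0,0,1],[0,0,0,0,0,0,1],[0,0,0,0,0,0,1],[0,0,0,0,0,0,1],[0,0,0,0,0,0,1]]}}

```text
time_s: 24.5
ee_pos: [502.9, -10.0, 146.2]
ee_rot: [-2.682, 0.018, 1.634]
ft_force: [-0.5, -1.0, 0.2]
width: 23.9
```

```bash
python3 s.py 1 grip3; python3 - <<'E'
from h import *; from plant import camera; import pickle
state()
c=camera("side");pickle.dump(c,open("pics/s2.pkl","wb"))
cv2.imwrite("pics/s2.png",cv2.resize(c["pixels"][130:245,205:325],(720,690))[90:,:,::-1])
E
```

```text
t24.50 q-12.1 -0.1 31.2 thp-0.370 tt-0.477 ma0.047 F[-0.5 -1.   0.2] M[0.37 0.3  0.21] w23.9
t24.5 p[502.9 -10.  146.2] q[x-12.1 y-0.1 z31.2] rad33.4 th_pos-0.370 th_tool-0.477 F[-0.54 -1.02  0.2 ] M[0.372 0.296 0.214] Maxle0.286 w23.9 j[-0.12 -0.65  2.04  0.05  1.27  1.46]
```

View pics/s2.png

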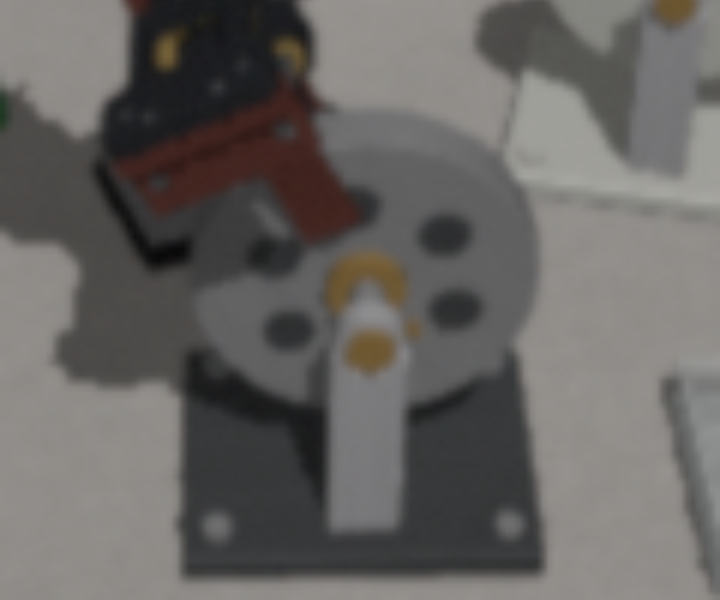

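The image shows the screw at (413,327) and the hub at (366,283), so the screw is at about 138°. It started at about 22°, so the wheel has turned about 116°, against 121° tracked. Grip 3 holds. Sweeping up.

```bash
echo '{"up3":2.491,"dn3":2.491}' > off.json; sed -i 's/(0,0)\]);wa=np.array(\[.017,.012,.03,.02\])/(0,0),(-.482,.21)]);wa=np.array([.017,.012,.03,.02,.013])/' fit.py; sed -i 's/    print("t%.2f q.*/    print("tt%.2f ma%.2f"%(tt,ma))/' s.py; tail -2 s.py
python3 - <<'E'
from h import *; import pickle
# screw/hub angle on the -y face plane (y_s=-12..-14 from centre)
for f,scr,hub in(("pics/side0.pkl",None,None),("pics/s2.pkl",None,None)):
    c=pickle.load(open(f,"rb"));p=c["pixels"].astype(int);k=(((p[:,:,0]-p[:,:,2])>28)*255).astype(np.uint8);q=np.zeros_like(k);q[165:215,245:290]=k[165:215,245:290]
    n,l,st,ce=cv2.connectedComponentsWithStats(q)
    for i in range(1,n):
        o,d=ray(c,*ce[i]);X=o+d*((C[1]-13-o[1])/d[1]);v=X-C;print(f,ce[i].round(1),st[i,4],v.round(1),"r%.1f ang%.1f"%(np.hypot(v[0],v[2]),np.degrees(np.arctan2(v[0],v[2]))))
E
```

```text
open("log.jsonl","a").write(json.dumps(d)+"\n")
    print("tt%.2f ma%.2f"%(tt,ma))
pics/side0.pkl [270.  182.7] 7 [ 10.7 -13.   28.1] r30.1 ang20.9
pics/side0.pkl [265.6 190.9] 79 [  1.2 -13.    3.1] r3.3 ang21.0
pics/side0.pkl [266.4 203. ] 44 [  4.2 -13.  -35.2] r35.5 ang173.2
pics/s2.pkl [246.6 165.3] 7 [-44.1 -13.   79.2] r90.6 ang-29.1
pics/s2.pkl [254.2 174.5] 169 [-26.5 -13.   52.7] r59.0 ang-26.6
pics/s2.pkl [265.6 191. ] 81 [  1.1 -13.    3. ] r3.2 ang19.7
pics/s2.pkl [273.5 199.5] 4 [ 21.1 -13.  -24.2] r32.1 ang138.9
pics/s2.pkl [266.4 203. ] 44 [  4.2 -13.  -35.2] r35.5 ang173.2
```

Request:
{"method": "apply_moves", "body": {"commands": [[0,0,-0.1,0,-0.03,0,1],[0,0,-0.1,0,-0.03,0,1],[0,0,-0.1,0,-0.03,0,1],[0,0,-0.1,0,-0.03,0,1],[0,0,-0.1,0,-0.03,0,1]]}}

```text
time_s: 25.05
ee_pos: [507.7, -10.0, 147.8]
ee_rot: [-2.549, 0.018, 1.831]
ft_force: [-0.3, 0.2, -0.8]
width: 24.1
```

```bash
python3 s.py 1 up3
```

```text
tt-0.32 ma-0.16
```

Request:
{"method": "apply_moves", "body": {"commands": [[0,0,-0.1,0,-0.03,0,1],[0,0,-0.1,0,-0.03,0,1],[0,0,-0.1,0,-0.03,0,1]]}}

```text
time_s: 25.35
ee_pos: [510.8, -10.0, 148.3]
ee_rot: [-2.46, 0.017, 1.948]
ft_force: [-0.1, -0.9, 0.0]
width: 24.0
```

```bash
python3 s.py 1 up3
```

```text
tt-0.23 ma-0.13
```

Request:
{"method": "apply_moves", "body": {"commands": [[0,0,-0.1,0,-0.03,0,1],[0,0,-0.1,0,-0.03,0,1],[0,0,-0.1,0,-0.03,0,1]]}}

```text
time_s: 25.65
ee_pos: [513.9, -10.0, 148.7]
ee_rot: [-2.367, 0.016, 2.06]
ft_force: [-1.9, -1.0, -0.3]
width: 24.0
```

```bash
python3 s.py 1 up3
```

```text
tt-0.14 ma-0.14
```

Request:
{"method": "apply_moves", "body": {"commands": [[0,0,-0.1,0,-0.03,0,1],[0,0,-0.1,0,-0.03,0,1],[0,0,-0.1,0,-0.03,0,1]]}}

```text
time_s: 25.95
ee_pos: [517.1, -10.0, 148.7]
ee_rot: [-2.267, 0.015, 2.169]
ft_force: [-0.7, -0.2, 0.6]
width: 23.8
```

```bash
python3 s.py 1 up3
```

```text
tt-0.04 ma-0.07
```

Request:
{"method": "apply_moves", "body": {"commands": [[0,0,-0.1,0,-0.03,0,1],[0,0,-0.1,0,-0.03,0,1],[0,0,-0.1,0,-0.03,0,1]]}}

```text
time_s: 26.25
ee_pos: [520.2, -10.0, 148.4]
ee_rot: [-2.163, 0.014, 2.272]
ft_force: [-1.1, 0.0, -0.2]
width: 23.8
```

```bash
python3 s.py 1 up3
```

```text
tt0.05 ma-0.06
```

Request:
{"method": "apply_moves", "body": {"commands": [[0,0,-0.1,0,-0.03,0,1],[0,0,-0.1,0,-0.03,0,1],[0,0,-0.1,0,-0.03,0,1]]}}

```text
time_s: 26.55
ee_pos: [523.3, -10.0, 147.9]
ee_rot: [-2.054, 0.013, 2.371]
ft_force: [-1.1, -0.5, 0.3]
width: 23.7
```

```bash
python3 s.py 1 up3
```

```text
tt0.14 ma-0.06
```

Request:
{"method": "apply_moves", "body": {"commands": [[0,0,-0.1,0,-0.03,0,1],[0,0,-0.1,0,-0.03,0,1],[0,0,-0.1,0,-0.03,0,1]]}}

```text
time_s: 26.85
ee_pos: [526.3, -10.1, 147.0]
ee_rot: [-1.941, 0.012, 2.465]
ft_force: [-2.1, -0.2, 0.6]
width: 23.8
```

```bash
python3 s.py 1 up3
```

```text
tt0.24 ma-0.05
```

Request:
{"method": "apply_moves", "body": {"commands": [[0,0,-0.1,0,-0.03,0,1],[0,0,-0.1,0,-0.03,0,1],[0,0,-0.1,0,-0.03,0,1]]}}

```text
time_s: 27.15
ee_pos: [529.3, -10.1, 145.9]
ee_rot: [-1.822, 0.011, 2.554]
ft_force: [-1.3, 0.6, 0.5]
width: 23.6
```

```bash
python3 s.py 1 up3
```

```text
tt0.33 ma0.06
```

Request:
{"method": "apply_moves", "body": {"commands": [[0,0,-0.1,0,-0.03,0,1],[0,0,-0.1,0,-0.03,0,1],[0,0,-0.1,0,-0.03,0,1]]}}

```text
time_s: 27.45
ee_pos: [532.1, -10.1, 144.5]
ee_rot: [-1.7, 0.01, 2.637]
ft_force: [-1.6, 0.2, 0.8]
width: 24.0
```

```bash
python3 s.py 1 up3
```

```text
tt0.43 ma0.03
```

Request:
{"method": "apply_moves", "body": {"commands": [[0,0,-0.1,0,-0.03,0,1],[0,0,-0.1,0,-0.03,0,1],[0,0,-0.1,0,-0.03,0,1]]}}

```text
time_s: 27.75
ee_pos: [534.8, -10.1, 142.8]
ee_rot: [-1.574, 0.009, 2.714]
ft_force: [-1.4, 0.2, 0.9]
width: 23.9
```

```bash
python3 s.py 1 up3
```

```text
tt0.52 ma0.03
```

Request:
{"method": "apply_moves", "body": {"commands": [[0,0,-0.1,0,-0.03,0,1],[0,0,-0.1,0,-0.03,0,1],[0,0,-0.1,0,-0.03,0,1]]}}

```text
time_s: 28.05
ee_pos: [537.3, -10.1, 140.9]
ee_rot: [-1.444, 0.008, 2.785]
ft_force: [-2.8, 0.6, 0.6]
width: 24.1
```

```bash
python3 s.py 1 up3
```

```text
tt0.61 ma-0.09
```

Request:
{"method": "apply_moves", "body": {"commands": [[0,0,-0.1,0,-0.03,0,1],[0,0,-0.1,0,-0.03,0,1],[0,0,-0.1,0,-0.03,0,1]]}}

```text
time_s: 28.35
ee_pos: [539.7, -10.1, 138.7]
ee_rot: [-1.31, 0.007, 2.851]
ft_force: [-3.6, 0.9, 1.1]
width: 23.7
```

```bash
python3 s.py 1 up3; python3 fit.py; python3 - <<'E'
from h import *; state()
E
```

```text
tt0.71 ma-0.03
K D A ph f [0.475 0.193 0.281 0.325 0.36 ] sd [0.018 0.014 0.025 0.158 0.01 ] phi0 deg 18.6 cost 11.51 51
K D A ph f [0.475 0.193 0.281 0.325 0.36 ] sd [0.018 0.014 0.025 0.158 0.01 ] phi0 deg 18.6 cost 11.51 51
rms 0.11393707466426815
up [(0.41, -0.08), (0.43, 0.17), (0.49, 0.03), (0.54, -0.06), (0.65, 0.05), (-0.12, -0.1), (-0.06, -0.05), (0.04, -0.15), (0.14, -0.06), (0.23, 0.04), (0.33, -0.0), (0.44, 0.05), (0.54, 0.18), (0.64, -0.02), (0.75, -0.06), (0.85, -0.07)]
dn [(0.6, 0.09), (0.54, 0.19), (0.46, -0.11), (0.38, -0.06), (0.3, 0.02), (0.22, -0.14), (0.13, 0.0), (0.05, 0.05), (-0.03, 0.06), (-0.11, -0.15), (-0.2, 0.07), (-0.28, -0.09)]
up2 [(1.0, -0.04), (1.1, 0.08), (1.19, -0.13), (1.28, 0.23), (1.38, 0.13), (1.47, 0.05), (1.57, 0.13), (1.66, -0.01), (1.76, 0.06), (1.85, 0.02), (1.94, -0.26)]
dn2 []
up3 [(2.23, -0.04), (2.33, 0.09), (2.42, -0.26), (2.51, 0.07), (2.61, 0.01), (2.7, 0.05), (2.79, -0.12), (2.89, 0.15), (2.98, 0.06), (3.07, 0.12), (3.17, -0.17), (3.26, -0.24)]
dn3 []
D 0.14 phi0 0.7 A 0.292 rms 0.128
D 0.16 phi0 7.1 A 0.287 rms 0.114
D 0.18 phi0 14.0 A 0.282 rms 0.111
D 0.2 phi0 21.3 A 0.28 rms 0.118
D 0.22 phi0 29.0 A 0.279 rms 0.135
t28.4 p[539.7 -10.1 138.7] q[x24.7 y0.2 z23.7] rad34.2 th_pos0.805 th_tool0.709 F[-3.55  0.88  1.1 ] M[ 0.163 -0.261  0.01 ] Maxle-0.371 w23.7 j[-0.06  0.58  0.94 -0.05  2.33  1.5 ]
```

Request:
{"method": "apply_moves", "body": {"commands": [[0,0,0.1,0,0.03,0,1],[0,0,0.1,0,0.03,0,1],[0,0,0.1,0,0.03,0,1],[0,0,0.1,0,0.03,0,1],[0,0,0.1,0,0.03,0,1],[0,0,0.1,0,0.03,0,1]]}}

```text
time_s: 28.95
ee_pos: [535.3, -10.1, 141.5]
ee_rot: [-1.573, 0.007, 2.714]
ft_force: [1.3, -0.0, 0.8]
width: 23.5
```

```bash
python3 s.py 1 dn3
```

```text
tt0.52 ma0.32
```

Request:
{"method": "apply_moves", "body": {"commands": [[0,0,0.1,0,0.03,0,1],[0,0,0.1,0,0.03,0,1]]}}

```text
time_s: 29.15
ee_pos: [533.5, -10.1, 142.8]
ee_rot: [-1.663, 0.007, 2.66]
ft_force: [1.4, -0.8, 0.5]
width: 24.0
```

```bash
python3 s.py 1 dn3
```

```text
tt0.45 ma0.27
```

Request:
{"method": "apply_moves", "body": {"commands": [[0,0,0.1,0,0.03,0,1],[0,0,0.1,0,0.03,0,1]]}}

```text
time_s: 29.35
ee_pos: [531.6, -10.1, 143.9]
ee_rot: [-1.751, 0.008, 2.603]
ft_force: [0.8, -0.5, -0.1]
width: 23.9
```

```bash
python3 s.py 1 dn3
```

```text
tt0.39 ma0.32
```

Request:
{"method": "apply_moves", "body": {"commands": [[0,0,0.1,0,0.03,0,1],[0,0,0.1,0,0.03,0,1]]}}

```text
time_s: 29.55
ee_pos: [529.6, -10.1, 144.9]
ee_rot: [-1.837, 0.008, 2.543]
ft_force: [-0.1, -1.1, 0.7]
width: 23.8
```

```bash
python3 s.py 1 dn3
```

```text
tt0.32 ma0.25
```

Request:
{"method": "apply_moves", "body": {"commands": [[0,0,0.1,0,0.03,0,1],[0,0,0.1,0,0.03,0,1]]}}

```text
time_s: 29.75
ee_pos: [527.6, -10.0, 145.7]
ee_rot: [-1.921, 0.008, 2.481]
ft_force: [0.2, -0.6, 0.2]
width: 24.2
```

```bash
python3 s.py 1 dn3
```

```text
tt0.25 ma0.25
```

Request:
{"method": "apply_moves", "body": {"commands": [[0,0,0.1,0,0.03,0,1],[0,0,0.1,0,0.03,0,1]]}}

```text
time_s: 29.95
ee_pos: [525.5, -10.0, 146.5]
ee_rot: [-2.003, 0.009, 2.415]
ft_force: [0.5, 0.4, 0.6]
width: 23.9
```

```bash
python3 s.py 1 dn3
```

```text
tt0.19 ma0.30
```

Request:
{"method": "apply_moves", "body": {"commands": [[0,0,0.1,0,0.03,0,1],[0,0,0.1,0,0.03,0,1]]}}

```text
time_s: 30.15
ee_pos: [523.4, -10.0, 147.1]
ee_rot: [-2.083, 0.009, 2.347]
ft_force: [1.3, -0.3, 0.0]
width: 23.9
```

```bash
python3 s.py 1 dn3
```

```text
tt0.12 ma0.32
```

Request:
{"method": "apply_moves", "body": {"commands": [[0,0,0.1,0,0.03,0,1],[0,0,0.1,0,0.03,0,1]]}}

```text
time_s: 30.35
ee_pos: [521.3, -10.0, 147.5]
ee_rot: [-2.16, 0.01, 2.276]
ft_force: [0.9, 0.1, -0.0]
width: 24.0
```

```bash
python3 s.py 1 dn3
```

```text
tt0.05 ma0.21
```

Request:
{"method": "apply_moves", "body": {"commands": [[0,0,0.1,0,0.03,0,1],[0,0,0.1,0,0.03,0,1]]}}

```text
time_s: 30.55
ee_pos: [519.1, -10.0, 147.8]
ee_rot: [-2.235, 0.01, 2.203]
ft_force: [1.3, 0.2, 0.6]
width: 23.8
```

```bash
python3 s.py 1 dn3
```

```text
tt-0.01 ma0.35
```

Request:
{"method": "apply_moves", "body": {"commands": [[0,0,0.1,0,0.03,0,1],[0,0,0.1,0,0.03,0,1]]}}

```text
time_s: 30.75
ee_pos: [516.9, -10.0, 147.9]
ee_rot: [-2.307, 0.01, 2.127]
ft_force: [1.0, -1.0, 0.0]
width: 23.7
```

```bash
python3 s.py 1 dn3
```

```text
tt-0.08 ma0.29
```

Request:
{"method": "apply_moves", "body": {"commands": [[0,0,0.1,0,0.03,0,1],[0,0,0.1,0,0.03,0,1]]}}

```text
time_s: 30.95
ee_pos: [514.9, -10.0, 148.0]
ee_rot: [-2.378, 0.011, 2.048]
ft_force: [1.8, 0.3, 0.5]
width: 23.7
```

```bash
python3 s.py 1 dn3
```

```text
tt-0.15 ma0.16
```

Request:
{"method": "apply_moves", "body": {"commands": [[0,0,0.1,0,0.03,0,1],[0,0,0.1,0,0.03,0,1]]}}

```text
time_s: 31.15
ee_pos: [513.1, -10.0, 147.9]
ee_rot: [-2.446, 0.011, 1.967]
ft_force: [2.9, -1.7, -0.1]
width: 24.0
```

```bash
python3 s.py 1 dn3; python3 fit.py; python3 - <<'E'
from h import *; state()
E
```

```text
tt-0.22 ma0.15
K D A ph f [0.474 0.187 0.285 0.242 0.361] sd [0.018 0.012 0.024 0.109 0.01 ] phi0 deg 13.9 cost 14.13 63
K D A ph f [0.474 0.187 0.285 0.242 0.361] sd [0.018 0.012 0.024 0.109 0.01 ] phi0 deg 13.9 cost 14.13 63
rms 0.11277864820808678
up [(0.41, -0.06), (0.43, 0.18), (0.49, 0.05), (0.54, -0.04), (0.65, 0.07), (-0.12, -0.08), (-0.06, -0.02), (0.04, -0.12), (0.14, -0.04), (0.23, 0.06), (0.33, 0.02), (0.44, 0.07), (0.54, 0.19), (0.64, -0.01), (0.75, -0.04), (0.85, -0.05)]
dn [(0.6, 0.08), (0.54, 0.17), (0.46, -0.12), (0.38, -0.07), (0.3, 0.0), (0.22, -0.15), (0.13, -0.0), (0.05, 0.04), (-0.03, 0.05), (-0.11, -0.16), (-0.2, 0.06), (-0.28, -0.1)]
up2 [(1.0, -0.04), (1.1, 0.08), (1.19, -0.13), (1.28, 0.22), (1.38, 0.12), (1.47, 0.05), (1.57, 0.12), (1.66, -0.02), (1.76, 0.06), (1.85, 0.01), (1.94, -0.27)]
dn2 []
up3 [(2.23, -0.06), (2.33, 0.07), (2.42, -0.27), (2.51, 0.05), (2.61, -0.0), (2.7, 0.03), (2.79, -0.13), (2.89, 0.14), (2.98, 0.05), (3.07, 0.11), (3.17, -0.18), (3.26, -0.24)]
dn3 [(3.1, 0.12), (3.03, 0.11), (2.96, 0.1), (2.9, -0.19), (2.83, -0.13), (2.76, -0.04), (2.7, 0.14), (2.63, -0.06), (2.56, 0.14), (2.5, 0.01), (2.43, 0.03), (2.37, 0.17)]
D 0.14 phi0 3.8 A 0.285 rms 0.122
D 0.16 phi0 8.2 A 0.285 rms 0.111
D 0.18 phi0 12.5 A 0.285 rms 0.111
D 0.2 phi0 16.7 A 0.285 rms 0.121
D 0.22 phi0 21.0 A 0.285 rms 0.14
t31.1 p[513.1 -10.  147.9] q[x-1.9 y0.0 z32.9] rad32.9 th_pos-0.059 th_tool-0.216 F[ 2.85 -1.69 -0.1 ] M[0.4   0.164 0.175] Maxle0.262 w24.0 j[-0.1  -0.36  1.79  0.02  1.5   1.48]
```

φ0 is 14±6°. I'll do another up/down pair across the bottom to tighten it.

Request:
{"method": "apply_moves", "body": {"commands": [[0,0,-0.1,0,-0.03,0,1],[0,0,-0.1,0,-0.03,0,1],[0,0,-0.1,0,-0.03,0,1],[0,0,-0.1,0,-0.03,0,1],[0,0,-0.1,0,-0.03,0,1],[0,0,-0.1,0,-0.03,0,1],[0,0,-0.1,0,-0.03,0,1]]}}

```text
time_s: 31.85
ee_pos: [519.9, -10.0, 147.7]
ee_rot: [-2.206, 0.011, 2.231]
ft_force: [-2.6, -0.3, -0.1]
width: 23.6
```

```bash
python3 s.py 1 up3
```

```text
tt0.01 ma0.02
```

Request:
{"method": "apply_moves", "body": {"commands": [[0,0,-0.1,0,-0.03,0,1],[0,0,-0.1,0,-0.03,0,1]]}}

```text
time_s: 32.05
ee_pos: [522.1, -10.0, 147.4]
ee_rot: [-2.128, 0.011, 2.306]
ft_force: [-2.3, -0.7, -1.0]
width: 23.4
```

```bash
python3 s.py 1 up3
```

```text
tt0.08 ma0.09
```

Request:
{"method": "apply_moves", "body": {"commands": [[0,0,-0.1,0,-0.03,0,1],[0,0,-0.1,0,-0.03,0,1]]}}

```text
time_s: 32.25
ee_pos: [524.3, -10.0, 146.8]
ee_rot: [-2.046, 0.011, 2.378]
ft_force: [-2.6, -0.3, 0.7]
width: 24.0
```

```bash
python3 s.py 1 up3
```

```text
tt0.15 ma0.11
```

Request:
{"method": "apply_moves", "body": {"commands": [[0,0,-0.1,0,-0.03,0,1],[0,0,-0.1,0,-0.03,0,1]]}}

```text
time_s: 32.45
ee_pos: [526.5, -10.0, 146.2]
ee_rot: [-1.963, 0.011, 2.448]
ft_force: [-1.7, -0.4, 0.2]
width: 23.8
```

```bash
python3 s.py 1 up3
```

```text
tt0.22 ma0.10
```

Request:
{"method": "apply_moves", "body": {"commands": [[0,0,-0.1,0,-0.03,0,1],[0,0,-0.1,0,-0.03,0,1]]}}

```text
time_s: 32.65
ee_pos: [528.7, -10.1, 145.4]
ee_rot: [-1.876, 0.011, 2.514]
ft_force: [-3.0, -0.6, 0.1]
width: 23.6
```

```bash
python3 s.py 1 up3
```

```text
tt0.29 ma0.09
```

Request:
{"method": "apply_moves", "body": {"commands": [[0,0,-0.1,0,-0.03,0,1],[0,0,-0.1,0,-0.03,0,1]]}}

```text
time_s: 32.85
ee_pos: [530.7, -10.1, 144.4]
ee_rot: [-1.787, 0.01, 2.578]
ft_force: [-1.9, -0.7, 0.7]
width: 23.9
```

```bash
python3 s.py 1 up3
```

```text
tt0.36 ma0.19
```

Request:
{"method": "apply_moves", "body": {"commands": [[0,0,-0.1,0,-0.03,0,1],[0,0,-0.1,0,-0.03,0,1]]}}

```text
time_s: 33.05
ee_pos: [532.7, -10.1, 143.3]
ee_rot: [-1.696, 0.01, 2.639]
ft_force: [-3.8, -0.9, -0.2]
width: 24.1
```

```bash
python3 s.py 1 up3
```

```text
tt0.43 ma0.14
```

Request:
{"method": "apply_moves", "body": {"commands": [[0,0,-0.1,0,-0.03,0,1],[0,0,-0.1,0,-0.03,0,1]]}}

```text
time_s: 33.25
ee_pos: [534.7, -10.1, 142.0]
ee_rot: [-1.603, 0.01, 2.696]
ft_force: [-3.4, -1.4, 0.4]
width: 23.8
```

```bash
python3 s.py 1 up3
```

```text
tt0.50 ma0.19
```

Request:
{"method": "apply_moves", "body": {"commands": [[0,0,-0.1,0,-0.03,0,1],[0,0,-0.1,0,-0.03,0,1]]}}

```text
time_s: 33.45
ee_pos: [536.5, -10.1, 140.6]
ee_rot: [-1.507, 0.01, 2.751]
ft_force: [-4.1, -0.4, 1.0]
width: 23.8
```

```bash
python3 s.py 1 up3
```

```text
tt0.57 ma0.16
```

Request:
{"method": "apply_moves", "body": {"commands": [[0,0,-0.1,0,-0.03,0,1],[0,0,-0.1,0,-0.03,0,1]]}}

```text
time_s: 33.65
ee_pos: [538.3, -10.1, 139.1]
ee_rot: [-1.41, 0.01, 2.802]
ft_force: [-3.8, -0.8, 0.9]
width: 23.6
```

```bash
python3 s.py 1 up3
```

```text
tt0.64 ma0.16
```

Request:
{"method": "apply_moves", "body": {"commands": [[0,0,-0.1,0,-0.03,0,1],[0,0,-0.1,0,-0.03,0,1]]}}

```text
time_s: 33.85
ee_pos: [539.9, -10.1, 137.5]
ee_rot: [-1.31, 0.01, 2.85]
ft_force: [-4.3, -0.9, 0.5]
width: 24.1
```

```bash
python3 s.py 1 up3
```

```text
tt0.71 ma0.22
```

Request:
{"method": "apply_moves", "body": {"commands": [[0,0,-0.1,0,-0.03,0,1],[0,0,-0.1,0,-0.03,0,1]]}}

```text
time_s: 34.05
ee_pos: [541.4, -10.1, 135.7]
ee_rot: [-1.208, 0.01, 2.894]
ft_force: [-4.7, -0.9, 1.4]
width: 23.8
```

```bash
python3 s.py 1 up3;python3 - <<'E'
from h import *; state()
E
```

```text
tt0.78 ma0.28
t34.0 p[541.4 -10.1 135.7] q[x26.4 y0.2 z20.7] rad33.6 th_pos0.906 th_tool0.780 F[-4.7  -0.89  1.37] M[0.291 0.042 0.147] Maxle-0.088 w23.8 j[-0.06  0.65  0.88 -0.06  2.4   1.5 ]
```

Request:
{"method": "apply_moves", "body": {"commands": [[0,0,0.1,0,0.03,0,1],[0,0,0.1,0,0.03,0,1],[0,0,0.1,0,0.03,0,1],[0,0,0.1,0,0.03,0,1],[0,0,0.1,0,0.03,0,1],[0,0,0.1,0,0.03,0,1],[0,0,0.1,0,0.03,0,1]]}}

```text
time_s: 34.75
ee_pos: [537.3, -10.1, 139.0]
ee_rot: [-1.508, 0.011, 2.751]
ft_force: [0.4, -0.6, 0.9]
width: 23.9
```

```bash
python3 s.py 1 dn3
```

```text
tt0.57 ma0.37
```

Request:
{"method": "apply_moves", "body": {"commands": [[0,0,0.1,0,0.03,0,1],[0,0,0.1,0,0.03,0,1]]}}

```text
time_s: 34.95
ee_pos: [535.6, -10.1, 140.4]
ee_rot: [-1.599, 0.011, 2.699]
ft_force: [-0.5, -0.6, 0.5]
width: 23.4
```

```bash
python3 s.py 1 dn3
```

```text
tt0.50 ma0.35
```

Request:
{"method": "apply_moves", "body": {"commands": [[0,0,0.1,0,0.03,0,1],[0,0,0.1,0,0.03,0,1]]}}

```text
time_s: 35.15
ee_pos: [533.9, -10.1, 141.7]
ee_rot: [-1.688, 0.012, 2.644]
ft_force: [0.4, -1.1, -0.3]
width: 24.2
```

```bash
python3 s.py 1 dn3
```

```text
tt0.43 ma0.31
```

Request:
{"method": "apply_moves", "body": {"commands": [[0,0,0.1,0,0.03,0,1],[0,0,0.1,0,0.03,0,1]]}}

```text
time_s: 35.35
ee_pos: [532.1, -10.1, 142.8]
ee_rot: [-1.775, 0.012, 2.587]
ft_force: [0.3, -1.0, 0.2]
width: 23.4
```

```bash
python3 s.py 1 dn3
```

```text
tt0.37 ma0.32
```

Request:
{"method": "apply_moves", "body": {"commands": [[0,0,0.1,0,0.03,0,1],[0,0,0.1,0,0.03,0,1]]}}

```text
time_s: 35.55
ee_pos: [530.2, -10.1, 143.8]
ee_rot: [-1.86, 0.012, 2.527]
ft_force: [0.9, -1.2, -0.2]
width: 23.8
```

```bash
python3 s.py 1 dn3
```

```text
tt0.30 ma0.33
```

Request:
{"method": "apply_moves", "body": {"commands": [[0,0,0.1,0,0.03,0,1],[0,0,0.1,0,0.03,0,1]]}}

```text
time_s: 35.75
ee_pos: [528.3, -10.1, 144.7]
ee_rot: [-1.943, 0.013, 2.463]
ft_force: [1.1, -0.8, 0.6]
width: 23.7
```

```bash
python3 s.py 1 dn3
```

```text
tt0.24 ma0.36
```

Request:
{"method": "apply_moves", "body": {"commands": [[0,0,0.1,0,0.03,0,1],[0,0,0.1,0,0.03,0,1]]}}

```text
time_s: 35.95
ee_pos: [526.4, -10.0, 145.5]
ee_rot: [-2.024, 0.013, 2.397]
ft_force: [0.3, -1.1, 0.2]
width: 24.1
```

```bash
python3 s.py 1 dn3
```

```text
tt0.17 ma0.30
```

Request:
{"method": "apply_moves", "body": {"commands": [[0,0,0.1,0,0.03,0,1],[0,0,0.1,0,0.03,0,1]]}}

```text
time_s: 36.15
ee_pos: [524.3, -10.0, 146.1]
ee_rot: [-2.102, 0.014, 2.329]
ft_force: [0.7, -1.5, -0.1]
width: 23.9
```

```bash
python3 s.py 1 dn3
```

```text
tt0.10 ma0.37
```

Request:
{"method": "apply_moves", "body": {"commands": [[0,0,0.1,0,0.03,0,1],[0,0,0.1,0,0.03,0,1]]}}

```text
time_s: 36.35
ee_pos: [522.4, -10.0, 146.6]
ee_rot: [-2.179, 0.014, 2.258]
ft_force: [0.8, -0.7, -1.1]
width: 24.2
```

```bash
python3 s.py 1 dn3; python3 fit.py; python3 - <<'E'
from h import *; state()
E
```

```text
tt0.04 ma0.20
K D A ph f [0.475 0.182 0.285 0.251 0.361] sd [0.017 0.011 0.024 0.093 0.01 ] phi0 deg 14.4 cost 17.3 84
K D A ph f [0.475 0.182 0.285 0.251 0.361] sd [0.017 0.011 0.024 0.093 0.01 ] phi0 deg 14.4 cost 17.3 84
rms 0.10784622031808022
up [(0.41, -0.05), (0.43, 0.18), (0.49, 0.05), (0.54, -0.03), (0.65, 0.07), (-0.12, -0.08), (-0.06, -0.02), (0.04, -0.12), (0.14, -0.04), (0.23, 0.06), (0.33, 0.02), (0.44, 0.07), (0.54, 0.19), (0.64, -0.0), (0.75, -0.04), (0.85, -0.05)]
dn [(0.6, 0.06), (0.54, 0.15), (0.46, -0.14), (0.38, -0.09), (0.3, -0.02), (0.22, -0.17), (0.13, -0.03), (0.05, 0.01), (-0.03, 0.02), (-0.11, -0.18), (-0.2, 0.04), (-0.28, -0.12)]
up2 [(1.0, -0.03), (1.1, 0.08), (1.19, -0.12), (1.28, 0.22), (1.38, 0.12), (1.47, 0.05), (1.57, 0.13), (1.66, -0.01), (1.76, 0.06), (1.85, 0.02), (1.94, -0.25)]
dn2 []
up3 [(2.23, -0.05), (2.33, 0.07), (2.42, -0.26), (2.51, 0.06), (2.61, 0.0), (2.7, 0.04), (2.79, -0.12), (2.89, 0.15), (2.98, 0.06), (3.07, 0.12), (3.17, -0.16), (3.26, -0.22), (2.59, -0.18), (2.66, -0.03), (2.73, -0.07), (2.8, 0.1), (2.87, -0.1), (2.93, 0.17), (3.0, -0.11), (3.07, 0.01), (3.14, -0.15), (3.21, -0.08), (3.28, -0.0), (3.35, -0.05)]
dn3 [(3.1, 0.12), (3.03, 0.11), (2.96, 0.1), (2.9, -0.19), (2.83, -0.13), (2.76, -0.04), (2.7, 0.13), (2.63, -0.06), (2.56, 0.13), (2.5, 0.01), (2.43, 0.02), (2.37, 0.16), (3.17, 0.04), (3.11, -0.09), (3.04, 0.06), (2.98, -0.01), (2.91, 0.12), (2.84, 0.13), (2.78, -0.05), (2.71, 0.08), (2.65, -0.09)]
D 0.14 phi0 4.2 A 0.281 rms 0.112
D 0.16 phi0 9.0 A 0.283 rms 0.105
D 0.18 phi0 13.8 A 0.285 rms 0.107
D 0.2 phi0 18.6 A 0.287 rms 0.119
D 0.22 phi0 23.3 A 0.288 rms 0.139
t36.4 p[522.4 -10.  146.6] q[x7.4 y0.0 z31.6] rad32.4 th_pos0.231 th_tool0.036 F[ 0.75 -0.74 -1.13] M[0.424 0.146 0.231] Maxle0.183 w24.2 j[-0.08 -0.09  1.54 -0.01  1.72  1.5 ]
```

φ0 is 14±3–5° and stable across fits. Target Θ≈2.90, meaning grip-point angle 0.41. Moving there.

Request:
{"method": "apply_moves", "body": {"commands": [[0,0,-0.1,0,-0.03,0,1],[0,0,-0.1,0,-0.03,0,1],[0,0,-0.1,0,-0.03,0,1],[0,0,-0.1,0,-0.03,0,1],[0,0,-0.1,0,-0.03,0,1],[0,0,-0.1,0,-0.03,0,1],[0,0,-0.1,0,-0.03,0,1],[0,0,-0.1,0,-0.03,0,1],[0,0,-0.1,0,-0.03,0,1],[0,0,-0.05,0,-0.02,0,1],[0,0,0,0,0,0,1],[0,0,0,0,0,0,1],[0,0,0,0,0,0,1]]}}

```text
time_s: 37.65
ee_pos: [531.5, -10.1, 143.2]
ee_rot: [-1.778, 0.014, 2.584]
ft_force: [-3.0, -1.7, 1.2]
width: 24.0
```

```bash
cat > chk.py <<'E'
from h import *; from plant import camera; import pickle,sys
p,r=state();xs=np.array([np.cos(YAW),np.sin(YAW),0]);g=p-19*r.as_matrix()[:,0]-C
print("th_g",np.arctan2(g@xs,g[2]),"Theta",np.arctan2(g@xs,g[2])+2.491)
c=camera("side");pickle.dump(c,open(f"pics/{sys.argv[1]}.pkl","wb"))
def face(c,n=360): # rectified wheel face (-y), 2 px/mm, x right z up
    P=np.array([[X,C[1]-12,Z] for X,Z in((C[0]-70,185),(C[0]+70,185),(C[0]+70,45),(C[0]-70,45))])
    H=cv2.getPerspectiveTransform(np.float32([proj(c,q) for q in P]),np.float32([(0,0),(n,0),(n,n),(0,n)]))
    return cv2.warpPerspective(c["pixels"],H,(n,n),flags=cv2.INTER_CUBIC)
cv2.imwrite(f"pics/{sys.argv[1]}.png",np.hstack([face(pickle.load(open("pics/side0.pkl","rb"))),face(c)])[:,:,::-1])
E
python3 chk.py f1
```

```text
t37.6 p[531.5 -10.1 143.2] q[x16.5 y0.1 z28.2] rad32.7 th_pos0.530 th_tool0.365 F[-2.96 -1.66  1.18] M[0.375 0.229 0.136] Maxle0.131 w24.0 j[-0.07  0.25  1.24 -0.03  2.02  1.51]
th_g 0.4695123813363748 Theta 2.960512381336375
```

View pics/f1.png

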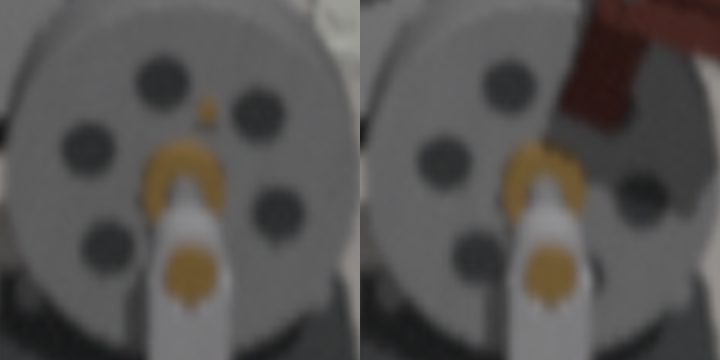

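Rectified faces: the bolt-hole pattern is at -11.8° mod 60 in the start image and at about -19.3° now. The wheel has therefore turned 172.5°, against 171.2° tracked. I'll cross-check the phase with grip-3 data only, and with other subsets.

```bash
cat >> fit.py <<'E'
print("---- subsets")
tags=np.array([d["tag"] for d in L])
def sub(m,name):
    def rs(v): return np.r_[(model(v)/(.45*(v[1]+.03)+.03))[m],(air[:,1]+v[0]*np.sin(air[:,0]))/wa,(v[4]-.36)/.01,(v[2]-.27)/.03,(v[1]-.18)/.02]
    s=least_squares(rs,[.48,.18,.27,.2,.36],loss="soft_l1");cov=np.linalg.inv(s.jac.T@s.jac);print(name,"phi0 %.1f +- %.1f D %.3f A %.3f"%(np.degrees(s.x[3]),np.degrees(cov[3,3]**.5),s.x[1],s.x[2]))
g3=np.char.endswith(tags,"3")
sub(g3,"grip3");sub(~g3,"grip1,2");sub(g3&(Th<2.9),"g3 low");sub(g3&(Th>=2.75),"g3 high");sub(tags!="",'all');sub(np.arange(len(T))%2==0,"even");sub(np.arange(len(T))%2==1,"odd")
E
python3 fit.py | sed -n '/subsets/,$p'
```

```text
---- subsets
grip3 phi0 11.2 +- 5.8 D 0.164 A 0.270
grip1,2 phi0 12.2 +- 8.3 D 0.187 A 0.287
g3 low phi0 15.0 +- 7.2 D 0.171 A 0.272
g3 high phi0 12.5 +- 8.0 D 0.169 A 0.272
all phi0 12.7 +- 4.5 D 0.180 A 0.292
even phi0 9.4 +- 6.2 D 0.185 A 0.288
odd phi0 16.4 +- 6.7 D 0.176 A 0.278
```

All subsets agree: φ0 = 12.7 ± 4.5°, so the heavy side now sits at about 183°, which is down within the uncertainty. Now a rest check.

```bash
python3 - <<'E'
from h import *; from plant import get_obs,camera
for i in range(4):
    o=get_obs(); print(o["time_s"],o["ee_pos"].round(2),o["ee_rot"].round(4),np.abs(o["qvel"]).max().round(4),o["ft_force"].round(1),o["width"].round(1)); camera("top")
E
```

```text
Traceback (most recent call last):
AttributeError: 'float' object has no attribute 'round'
```

```bash
python3 - <<'E'
from h import *; from plant import get_obs,camera
import pickle
for i in range(5):
    o=get_obs(); print(o["time_s"],o["ee_pos"].round(2),o["ee_rot"].round(4),round(float(np.abs(o["qvel"]).max()),4),o["ft_force"].round(1),o["width"])
    c=camera("top")
a=pickle.load(open("pics/top0.pkl","rb"))["pixels"]
cv2.imwrite("pics/end.png",np.hstack([cv2.resize(x,(400,300)) for x in(a,c["pixels"])])[:,:,::-1])
E
```

```text
37.7 [531.53 -10.07 143.21] [-1.7787  0.0138  2.5836] 0.008 [-2.7 -0.3  0.8] 23.457314641231807
37.75 [531.54 -10.09 143.19] [-1.7791  0.0138  2.5833] 0.0071 [-2.8 -1.   1.3] 24.138489572726552
37.8 [531.54 -10.09 143.18] [-1.7793  0.0139  2.5832] 0.0047 [-2.6 -0.2  0.5] 23.939389817514748
37.85 [531.55 -10.08 143.21] [-1.7794  0.0138  2.583 ] 0.0011 [-1.8 -1.7  0.2] 24.062093472839077
37.9 [531.54 -10.07 143.21] [-1.7794  0.0138  2.583 ] 0.0016 [-1.8 -0.9  0.3] 23.99866046375681
```

View pics/end.png

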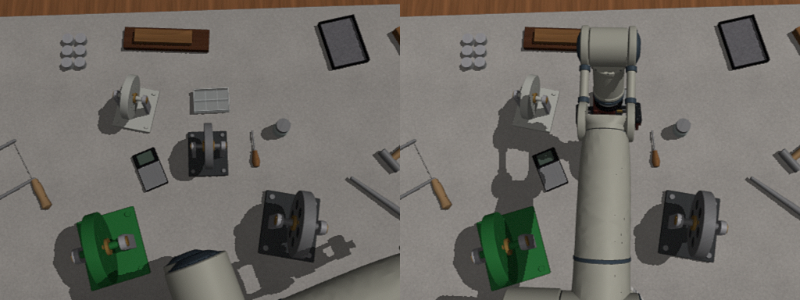

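At rest: the pose is steady to 0.05 mm and the grip closed at 24 mm. The scale, awl and jar are where they were in the top view; the box is hidden under the arm. Handing in.

```bash
python3 -c "
from plant import hand_in
print(hand_in())"
```

```text
the job is handed in; nothing more can be done
None
```

I found the heavy side of the small dark stand's flywheel by feel, turned it down and handed in at about 38 s with the rim still gripped. By my estimate it sits at about 183°, where 180° is straight down, give or take 4–5°.

**What I did:** I pinched the upper rim and swung the wheel slowly both ways over three grips, 84 readings in all. I corrected for the tool's own weight and the position of the force sensor. At the start the heavy side was near the top, about 13° towards +x, so I turned the wheel about 171° to bring it down.

**Last checks:**
- **Turn angle:** the bolt-hole pattern gave 172.5° against 171.2° tracked from the arm, which agrees.
- **Heavy-side estimate:** fits on separate parts of the data put the starting angle between 9° and 16°, which agrees within the noise.
- **At rest:** the pose was steady to about 0.05 mm, the width about 24 mm and the wrist force about 2–3 N.
- **Other things on the bench:** the scale, awl and jar look unmoved. The arm hides the compartment box in the last top view, so I could not confirm it there.

**What disagreed or was uncertain:**
- **Force noise:** single readings scatter by about 0.1 N m, which sets the 4–5° uncertainty.
- **Sensor lever and grip:** I fitted the sensor's position, since it is not given. The tool also tilted by about 0.2 rad in the grip during the swings; I allowed for that by tracking the grip point.
- **Early screw reading:** after the second grip the index screw gave 118° against 121° tracked, within its pixel error.

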